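# Clamp and deburr a batch of square tubes

## Task

Swing the jig's clamp frame back if it is shut, lay every square tube that is on the bench into its own slot of the jig, fully down and centred along the slot, and swing the frame over onto them. With them clamped, tilt the jog lever fully towards its brass arrow, hold it there for two seconds and let it spring back upright, then swing the clamp frame right back again. Finally lay all the tubes flat side by side in the aluminium tray, leaving the frame back and the other things on the bench alone.

Things in the scene. Friction and masses are not known exactly. Their poses are not given: they have to be found in the camera images.
- tube0: Square aluminium tube, 110 mm long, 26 x 26 mm section, about 90 g, lying on the bench; may be absent. Its x axis runs along its length; the origin is the middle of one 26 x 110 face (the underside at the start).
- tube0_mid (a point): Middle of tube0 (centre of the solid).
- tube1: Square aluminium tube, 110 mm long, 26 x 26 mm section, about 90 g, lying on the bench; may be absent. Its x axis runs along its length; the origin is the middle of one 26 x 110 face (the underside at the start).
- tube1_mid (a point): Middle of tube1 (centre of the solid).
- tube2: Square aluminium tube, 110 mm long, 26 x 26 mm section, about 90 g, lying on the bench; may be absent. Its x axis runs along its length; the origin is the middle of one 26 x 110 face (the underside at the start).
- tube2_mid (a point): Middle of tube2 (centre of the solid).
- jig: Deburring jig, green base plate 250 x 220 x 12 mm fixed to the bench (plate centre at jig y = 20 mm); origin on the bench, x across its three slots, y along them towards the clamp hinge. The nest is two notched steel walls 16 mm thick at y = -34 and +34 mm; the 52 mm gap between them is free down to the plate, so fingers can go in about a tube's middle.
- slot0 (a point): Where the middle of a tube is when seated in slot 0 (58 mm above the bench; jig x = -60 mm, y = 0), its length along jig y. Slot 30 mm wide, floor 45 mm above the bench, straight sides 12 mm high, then 45 degree lead-ins up to ridges at 72 mm; slots 60 mm apart.
- slot1 (a point): Where the middle of a tube is when seated in slot 1 (58 mm above the bench; jig x = 0 mm, y = 0), its length along jig y. Slot 30 mm wide, floor 45 mm above the bench, straight sides 12 mm high, then 45 degree lead-ins up to ridges at 72 mm; slots 60 mm apart.
- slot2 (a point): Where the middle of a tube is when seated in slot 2 (58 mm above the bench; jig x = 60 mm, y = 0), its length along jig y. Slot 30 mm wide, floor 45 mm above the bench, straight sides 12 mm high, then 45 degree lead-ins up to ridges at 72 mm; slots 60 mm apart.
- ram_face (a point): Middle of the face of the green plunger block (160 mm along jig x, 34 mm high) behind the tube ends, at jig y = 82 mm, 58 mm above the bench; its steel plugs stand 17 mm out of the face (no collision). Tilting the jog lever towards its arrow drives it up to 17 mm towards the tubes.
- clamp_hinge (a point): Middle of the clamp frame's hinge line, which runs along the jig's x axis, at jig y = 95 mm, 82 mm above the bench. Its two posts stand at jig x = -118 and +118 mm.
- clamp_bar (a point): Middle of the clamp frame's black grip bar: a round bar 16 mm thick (the black sleeve drawn on it 19 mm), 210 mm long, along the jig's x axis, 195 mm from the hinge line. Free between the side arms (jig x = -105, +105 mm): pinch it from above at its middle; it turns within light fingers. Frame shut: at jig y = -100 mm, 83 mm above the bench.
- clamp (a joint): Angle of the steel clamp frame (210 mm wide, 0.6 kg; rubber-faced crossbar 95 mm from the hinge). 0 = shut, crossbar on the tops of seated tubes (-0.05 with none); pi/2 = upright; 2.0 = swung right back on its stop. Over-centre: below about 1.57 its weight swings it shut and holds it, above it swings back; about 5 N at the bar moves it. May start shut or back.
- jogbox: Grey jog-lever box 90 x 120 x 45 mm, fixed to the bench; origin under its centre, z up. The lever pivots 45 mm above the bench in the middle of the top. A brass arrow on the top points along the box's +y axis.
- jog_knob (a point): Centre of the black ball knob (32 mm diameter) on the jog lever, 95 mm above the pivot; the stem below it is a round rod 12 mm thick.
- jog (a joint): Tilt of the spring-centred jog lever: 0 upright, positive towards the brass arrow (box +y), stops at -0.5 and +0.5. The spring needs about 0.9 N m per rad (about 5 N at the knob for full tilt); let go, it returns upright. From about 0.35 on it counts as tilted fully.
- tray: Open aluminium tray 250 mm (its x) x 150 mm (its y) x 28 mm high, 4 mm walls, fixed to the bench; floor about 4 mm above the bench; origin under its centre. Tubes fit side by side across it, along its y axis.
- phone: Mobile phone, black slab 76 x 155 x 9 mm; a bystander, leave alone. Origin under its middle (tools: near the middle).
- spanner: Steel spanner lying on the bench; a bystander, leave alone. Origin under its middle (tools: near the middle).
- driver: Screwdriver lying on the bench; a bystander, leave alone. Origin under its middle (tools: near the middle).
- mallet: Hammer lying on the bench; a bystander, leave alone. Origin under its middle (tools: near the middle).
- bottle: Clear plastic bottle, 64 mm diameter, 200 mm high; a bystander, leave alone. Origin under its middle (tools: near the middle).
- jug: Brass-coloured jug, 100 mm wide, 130 mm high; a bystander, leave alone. Origin under its middle (tools: near the middle).
Not all that is in view belongs to the job. Leave any black look-alike of the tube1 alone. Leave any green look-alike of the tube2 alone.

How it is judged:
By the outcome, as a careful person would: the job done as asked, in the order asked, and still so for the second after the job is handed in, with the robot touching nothing.
Of tube0, tube1, tube2 only 2 to 3 are there at a start; the rules pass over those that are not, and their reading is None.
At some moment in a run one of tube0, tube1, tube2 may be knocked a few centimetres aside while the robot is not near it.
It also fails if it takes over 210 s, if anything falls off the work surface, if the arm or the gripper's body presses on something with over 40 N, if the wrist force passes 120 N, or if a joint passes its speed limit or range.

## Robot

A 6-joint arm with a two-finger parallel gripper is mounted at the origin on the work surface. World frame = base frame: x ahead of the robot, y to its left, z up, the work surface at z = 0. Lengths are in m, angles in rad, forces in N, time in s.
With the tool pointing down it reaches from about 0.375 to 0.9 m from the base axis. Payload 3.1 kg.
Tool frame: the origin (TCP) lies at the very end of the fingers, on their centre line; the grasp point (between the pads) lies 19 mm behind it; z points along the fingers, y is the line along which they close (so a half turn about z gives the same grasp; the last joint's range is limited). The gripper opens to 85 mm and grips with 20 to 120 N. Pads are 22 mm wide; open, the fingers measure 114 mm over their backs; the gripper's body (76 mm by 85 mm) begins 54 mm behind the grasp point. The pads swing forward as they close: fully open they stand 13 mm farther back than shut.
Start: joints at [1.05, 0.527, 1.433, -0, 1.181, -0.178], TCP at [0.21, 0.589, 0.231] pointing down, gripper open.
Joint ranges: [-3.08, 3.08], [-0.75, 2.2], [0.22, 2.44], [-1.43, 4.57], [0, 2.65], [-2.85, 2.85]. Speed limits (rad/s): [2.79, 2.79, 3.14, 3.14, 3.14, 3.14].

## Interface

Orientations are given as a unit quaternion [x, y, z, w].
In Python, from station import manip gives the robot as it stands.
- The arm moves only by the shell command python3 -m handwheel 'ROWS' [FORCE]. ROWS is JSON, a list of rows, each a list of 7 numbers: the shift along the world's x, y, z in mm, then the turn, a rotation vector about the world's x, y, z in degrees, then the opening, from 0 (shut) to 1 (fully open). A call has exactly 10 rows; each row shifts and turns the commanded pose from where the row before left it; what a row does not reach is not made up. A row lasts 1/8 s, in which the tool goes at most 62.5 mm and 10.7 degrees, less where a joint would pass 70% of its speed; a pose out of reach is approached as far as the arm can. A call is refused whole if a number of a shift passes 62.5 or a number of a turn 10.7, either way. A call with a gripper value outside its range is refused whole. The fingers move at their own pace and stop on an object; FORCE is the grip in N (left out, the last holds). Time passes only in rows, so rows that do not move let the fingers close, or fill a call up. It gives the time, the measured TCP pose, the force, the opening and the grip force at its end, in the units of the state.
- manip.sense(): the state, without advancing time (a new reading comes with each control period).
- manip.snapshot(name): name is "side" or "top" or "wrist"; returns the picture (400x640x3 uint8, red, green, blue); there is no depth.
- manip.get_calibration(name): a dict with "K" (3x3 intrinsics, pixels), "rvec" (rotation vector, rad) and "tvec" (3), from world to camera coordinates, as OpenCV has them. Camera axes: x right, y down, z forward; pixel columns grow to the right and rows downward; lengths in m; the calibration is good to about 2 mm. A picture is of the moment at which its call begins: read the wrist's pose just before it. get_calibration takes no time and is no camera call; for the wrist camera it gives the pose at the moment of the call.
- manip.sign_off(): hands the job in; it is judged then, once.
The state is a dict: "t": time; "q": joint angles; "qd": joint speeds; "tau": joint torques, N m; "tcp_pos": TCP position; "tool_rot": TCP orientation; "force": force on the tool from outside, world axes, zero at the start; "ft_torque": the same for the moment, N m; "finger_gap": opening from 0.0 (shut) to 1.0 (fully open); "gripper_force": force on a finger pad.
Only numpy, scipy, OpenCV 4.12 (cv2) and the standard library are available. Lean on these libraries where they do the work, as an engineer would, in place of code of your own. Each camera call takes 0.05 s, during which the arm holds its last target. There are 200 camera calls.

## Working session

There is one attempt and no reset: what is moved stays moved. The work goes in short steps, Python scripts to look and compute and a shell command to move; the robot and the scene stay as the last step left them, time stands still between calls to the robot, and variables do not carry over. Pictures are saved under pics/ and viewed, at most 14 in all, crops included, and the job is handed in when it is done.

```bash
mkdir -p pics; ls
python3 - <<'E'
from station import manip
import cv2
for n in("top","side"):
    im=manip.snapshot(n);cv2.imwrite(f"pics/{n}0.png",im[:,:,::-1])
    c=manip.get_calibration(n);print(n,c)
s=manip.sense();print(s)
E
```

```text
pics
top {'K': array([[439.68106385,   0.        , 325.26463669],
       [  0.        , 439.68106385, 200.86079979],
       [  0.        ,   0.        ,   1.        ]]), 'rvec': array([ 2.10366133, -2.13579477,  0.19951351]), 'tvec': array([-3.14766609e-04,  5.44487297e-01,  1.30154096e+00])}
side {'K': array([[420.53991143,   0.        , 317.79423658],
       [  0.        , 420.53991143, 201.96531283],
       [  0.        ,   0.        ,   1.        ]]), 'rvec': array([ 0.08221317, -2.90285346,  1.09254046]), 'tvec': array([0.50575203, 0.11009146, 1.2173952 ])}
{'t': 0.1, 'q': array([ 1.04951240e+00,  5.28355372e-01,  1.43375504e+00,  5.87565796e-06,
        1.18138785e+00, -1.78489950e-01]), 'qd': array([-0.00178195, -0.00095572, -0.00295614,  0.00242786,  0.00138426,
        0.00049137]), 'tau': array([-5.65889077e-04, -4.43303311e+01, -1.78586107e+01, -2.60711595e-04,
        3.89125751e-03,  1.51271644e-05]), 'tcp_pos': array([0.20972207, 0.58809653, 0.2304485 ]), 'tool_rot': array([ 1.70560056e-01,  9.85346822e-01, -8.94146727e-04, -3.29166518e-04]), 'force': array([-0.18801828,  0.43103789, -0.38552549]), 'ft_torque': array([ 0.0533065 , -0.03149797,  0.01504529]), 'gripper_force': 0.0, 'finger_gap': 1.0002346514426936}
```

View pics/top0.png

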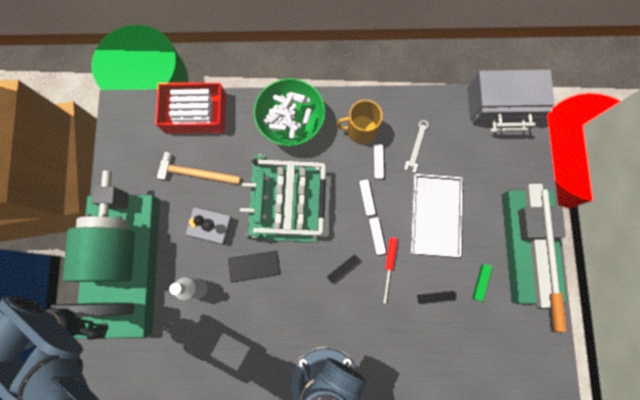

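View pics/side0.png

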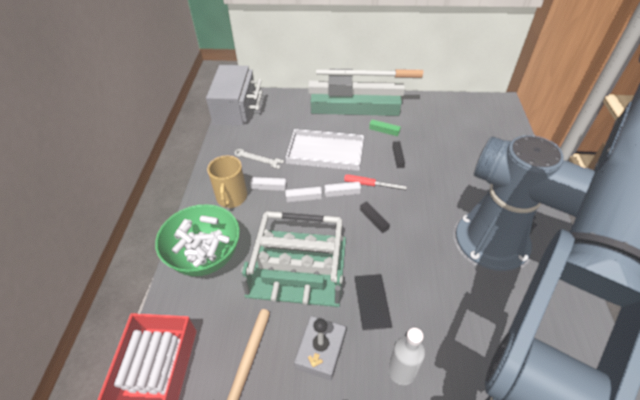

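Candidates for tubes: three white bars in the top view at (379,161), (367,197) and (377,236). The look-alikes are black (345,269) and (436,297), and green (482,282). The white bars in the bowl and the red box are not the tubes. I'll check a close crop.

```bash
cat > h.py <<'E'
import numpy as np, cv2
from station import manip
def cal(n):
    c=manip.get_calibration(n);return np.array(c["K"]),cv2.Rodrigues(np.array(c["rvec"]))[0],np.array(c["tvec"])
def unp(n,pts,z,c=None):
    K,R,t=c or cal(n);o=-R.T@t;out=[]
    for p in pts:
        d=R.T@np.linalg.inv(K)@np.array([p[0],p[1],1]);out.append(o+d*(z-o[2])/d[2])
    return np.array(out)
def proj(n,P,c=None):
    K,R,t=c or cal(n);q=(K@(R@np.atleast_2d(P).T+t[:,None])).T;return q[:,:2]/q[:,2:]
def snap(n,name,crop=None,s=1):
    im=manip.snapshot(n)
    if crop: a,b,c,d=crop;im=im[b:d,a:c]
    im=cv2.resize(im,None,fx=s,fy=s,interpolation=cv2.INTER_CUBIC)
    cv2.imwrite(f"pics/{name}.png",im[:,:,::-1])
E
python3 - <<'E'
from h import *
im=cv2.imread("pics/top0.png")[130:290,170:400]
im2=cv2.imread("pics/side0.png")[170:390,220:400]
a=cv2.resize(im,None,fx=3.4,fy=3.4,interpolation=2);cv2.imwrite("pics/c1.png",a)
# tubes via segmentation
t=cv2.imread("pics/top0.png");m=((t.min(2)>170)*255).astype(np.uint8)
m[:,:350]=0;m[:,395:]=0
for c in cv2.findContours(m,0,1)[0]:
    if cv2.contourArea(c)>60:
        r=cv2.minAreaRect(c);b=unp("top",cv2.boxPoints(r),.026);print(r,unp("top",[r[0]],.026)[0].round(4),[np.linalg.norm(b[i]-b[i+1]).round(3) for i in (0,1)], [np.degrees(np.arctan2(*(b[i+1]-b[i])[1::-1])).round(1) for i in (0,1)])
print(unp("top",[(437,216),(209,225),(195,222),(320,200),(257,195)],0.045).round(3))
E
```

```text
((376.86578369140625, 235.5293426513672), (37.00008773803711, 9.707944869995117), 77.6609115600586) [ 0.4379 -0.1664  0.026 ] [np.float64(0.03), np.float64(0.114)] [np.float64(-78.5), np.float64(-169.9)]
((366.6392517089844, 196.7864990234375), (35.89732360839844, 9.579486846923828), 78.11134338378906) [ 0.5605 -0.1388  0.026 ] [np.float64(0.03), np.float64(0.115)] [np.float64(-78.7), np.float64(-170.3)]
((378.5, 161.0), (32.0, 9.0), 90.0) [ 0.6764 -0.1804  0.026 ] [np.float64(0.029), np.float64(0.106)] [np.float64(-90.9), np.float64(177.7)]
((372.0, 83.0), (4.0, 44.0), 90.0) [ 0.9442 -0.169   0.026 ] [np.float64(0.146), np.float64(0.014)] [np.float64(-91.0), np.float64(177.5)]
[[ 0.493 -0.351  0.045]
 [ 0.476  0.349  0.045]
 [ 0.486  0.392  0.045]
 [ 0.549  0.008  0.045]
 [ 0.568  0.203  0.045]]
```

View pics/c1.png

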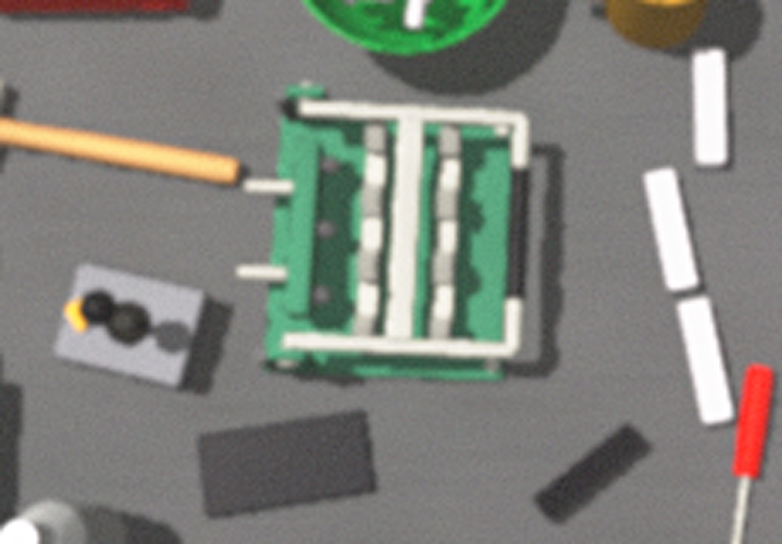

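The frame is shut, with its grip bar on the world −y side at crop (517,231). The three white tubes are separate from the black and green look-alikes. The driver handle is close to the tube at top (377,236). The brass arrow is at the left (world +y) end of the jog box. Next I'll work out the poses.

Run:
```python
from h import *
f=lambda x,y:(170+x/3.4,130+y/3.4)
K,R,t=cal("top");print("cam",-R.T@t)
from scipy.optimize import least_squares
# jig: local pts & pixels
L=np.array([[-105,-100,83+8],[105,-100,91],[0,-100,92],[-93,34,72],[93,34,72],[-93,-34,72],[93,-34,72],[0,0,86]])/1e3
px=np.array([f(515,350),f(520,122),f(517,233),f(362,335),f(376,125),f(440,337),f(450,128),f(404,228)])
def W(p,L):
    c,s=np.cos(p[2]),np.sin(p[2]);return np.c_[p[0]+c*L[:,0]-s*L[:,1],p[1]+s*L[:,0]+c*L[:,1],L[:,2]]
r=least_squares(lambda p:(proj("top",W(p,L))-px).ravel(),[.56,.1,0],loss="soft_l1");print("jig",r.x,np.degrees(r.x[2]));print(r.fun.reshape(-1,2).round(1))
p=r.x
for n,l in dict(bar=[0,-.1,.083],hinge=[0,.095,.082],back=[0,.176,.259],s0=[-.06,0,.058],s1=[0,0,.058],s2=[.06,0,.058]).items(): print(n,W(p,np.array([l])).round(4))
b=unp("top",[f(80,263),f(206,290),f(182,388),f(55,355)],.045);print("box",b.round(3),b.mean(0),np.degrees(np.arctan2(*(b[0]-b[1])[1::-1])),np.linalg.norm(b[0]-b[1]),np.linalg.norm(b[1]-b[2]))
print("knob",unp("top",[f(97,305)],.145))
b=unp("top",[(416,175),(462,176),(460,256),(412,254)],.028);print("tray",b.round(3),b.mean(0))
print("driver top",unp("top",[f(757,365),f(742,370),f(735,475)],.015))
```

```text
cam [ 0.28759194 -0.01092847  1.38117589]
jig [ 0.55075911  0.09978938 -0.05469144] -3.1335885779116848
[[-0.6  0.1]
 [ 0.8 -1.6]
 [ 0.3 -0.4]
 [ 0.  -0.5]
 [-0.4  1.3]
 [-0.3 -0.2]
 [-0.1  1.3]
 [ 0.3  0.1]]
bar [[ 5.453e-01 -1.000e-04  8.300e-02]]
hinge [[0.556  0.1946 0.082 ]]
back [[0.5604 0.2755 0.259 ]]
s0 [[0.4908 0.1031 0.058 ]]
s1 [[0.5508 0.0998 0.058 ]]
s2 [[0.6107 0.0965 0.058 ]]
box [[0.532 0.399 0.045]
 [0.505 0.284 0.045]
 [0.417 0.303 0.045]
 [0.448 0.418 0.045]] [0.47538335 0.35073999 0.045     ] 76.99630766391564 0.11832620136779463 0.09046905655011002
knob [[0.47751829 0.35244661 0.145     ]]
tray [[ 0.628 -0.297  0.028]
 [ 0.622 -0.442  0.028]
 [ 0.371 -0.418  0.028]
 [ 0.379 -0.271  0.028]] [ 0.50020646 -0.357174    0.028     ]
driver top [[ 0.43264721 -0.21650673  0.015     ]
 [ 0.42827281 -0.20259355  0.015     ]
 [ 0.33344619 -0.19230248  0.015     ]]
```

```bash
python3 -m handwheel '[[0,0,50,0,0,0,1],[0,0,50,0,0,0,1],[28,-49,0,0,0,4,1],[28,-49,0,0,0,4,1],[28,-49,0,0,0,4,0.6],[28,-49,0,0,0,4.5,0.6],[28,-49,0,0,0,0,0.6],[28,-49,0,0,0,0,0.6],[28,-49,0,0,0,0,0.6],[28,-49,0,0,0,0,0.6]]' 20
python3 -m handwheel '[[28,-49,0,0,0,0,0.6],[28,-49,0,0,0,0,0.6],[28,-49,0,0,0,0,0.6],[27,-49,0,0,0,0,0.6],[0,0,-50,0,0,0,0.6],[0,0,-50,0,0,0,0.6],[0,0,-20,0,0,0,0.6],[0,0,0,0,0,0,0.6],[0,0,0,0,0,0,0.6],[0,0,0,0,0,0,0.6]]'
python3 - <<'E'
from h import *
s=manip.sense();print(s['tcp_pos'],s['tool_rot'],s['finger_gap'])
snap("wrist","w1")
np.save("w1c.npy",np.array([*cal("wrist")],dtype=object),allow_pickle=True)
E
```

```text
t: 1.35
tcp_pos: [0.4344, 0.1949, 0.3311]
tool_rot: [0.027, 1.0, 0.0, -0.0]
force: [-0.5, 0.4, 0.0]
finger_gap: 0.599
gripper_force: 0.0
t: 2.6
tcp_pos: [0.546, 0.0006, 0.2127]
tool_rot: [0.027, 1.0, -0.0, 0.002]
force: [0.2, -0.1, -0.2]
finger_gap: 0.603
gripper_force: 0.0
[0.54601798 0.0005537  0.21274541] [ 2.72755859e-02  9.99626763e-01 -2.85008564e-04  1.51503752e-03] 0.6027165068456909Traceback (most recent call last):
  File "<stdin>", line 4, in <module>
ValueError: could not broadcast input array from shape (3,3) into shape (3,)
```

View pics/w1.png

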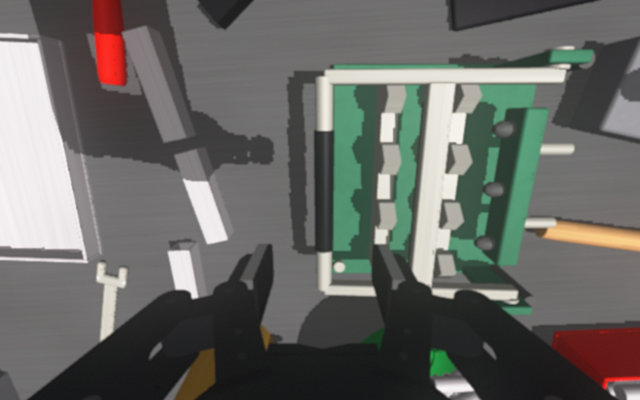

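The wrist view shows the bar sleeve from (323,131) to (323,251), with the fingers centred on about the same column. I'll refine the jig, tube and tray poses from this view.

Run:
```python
from h import *
from scipy.optimize import least_squares
c=cal("wrist")
print("bar",unp("wrist",[(323,131),(323,191),(323,251)],.083,c).round(4))
# wall ridge tops etc: frame corner outer (z~.083), arms
print("frame corners",unp("wrist",[(323,76),(323,292)],.083,c).round(4))
print("crossbar ends",unp("wrist",[(440,83),(424,284)],.09,c).round(4))
print("plugs tip",unp("wrist",[(499,129),(488,190),(478,244)],.058,c).round(4))
print("ridges",unp("wrist",[(388,98),(383,158),(379,217),(473,97),(463,160),(455,217)],.072,c).round(4))
print("tubes",unp("wrist",[(206,210),(160,85)],.026,c).round(4))
print("driver end",unp("wrist",[(113,82)],.015,c))
print("tray corners",unp("wrist",[(87,261),(42,36)],.028,c))
```

```text
bar [[ 0.4891  0.0053  0.083 ]
 [ 0.5443  0.0023  0.083 ]
 [ 0.6066 -0.0011  0.083 ]]
frame corners [[ 0.4437  0.0078  0.083 ]
 [ 0.654  -0.0037  0.083 ]]
crossbar ends [[0.4552 0.1046 0.09  ]
 [0.6457 0.0996 0.09  ]]
plugs tip [[0.4981 0.1763 0.058 ]
 [0.5591 0.1721 0.058 ]
 [0.6198 0.1677 0.058 ]]
ridges [[0.464  0.0653 0.072 ]
 [0.5179 0.061  0.072 ]
 [0.5774 0.0572 0.072 ]
 [0.4674 0.1416 0.072 ]
 [0.524  0.1373 0.072 ]
 [0.5816 0.1339 0.072 ]]
tubes [[ 0.5745 -0.1359  0.026 ]
 [ 0.4368 -0.1606  0.026 ]]
driver end [[ 0.42991198 -0.21550729  0.015     ]]
tray corners [[ 0.63111818 -0.29149785  0.028     ]
 [ 0.3861018  -0.26596301  0.028     ]]
```

```bash
python3 -m handwheel '[[0,0,-40,0,0,0,0.6],[0,0,-40,0,0,0,0.6],[0,0,-40,0,0,0,0.6],[0,0,-26,0,0,0,0.6],[0,0,0,0,0,0,0.6],[0,0,0,0,0,0,0],[0,0,0,0,0,0,0],[0,0,0,0,0,0,0],[0,0,0,0,0,0,0],[0,0,0,0,0,0,0]]' 20
python3 -m handwheel '[[0,1,10,0,0,0,0],[0,0,9,0,0,0,0],[0,3,19.3,0,0,0,0],[0.3,4.8,18.9,0,0,0,0],[0.4,6.7,18.3,0,0,0,0],[0.5,8.5,17.5,0,0,0,0],[0.5,10.2,16.6,0,0,0,0],[0.6,11.8,15.5,0,0,0,0],[0.7,13.3,14.3,0,0,0,0],[0.8,14.7,12.8,0,0,0,0]]'
```

```text
t: 3.9
tcp_pos: [0.5463, 0.0018, 0.0671]
tool_rot: [0.028, 1.0, 0.001, 0.002]
force: [1.1, 4.5, 2.2]
finger_gap: 0.178
gripper_force: 22.8
t: 5.15
tcp_pos: [0.5498, 0.0633, 0.2237]
tool_rot: [0.025, 1.0, -0.012, 0.002]
force: [-7.4, -30.5, 25.9]
finger_gap: 0.174
gripper_force: 19.2
```

```bash
python3 -m handwheel '[[0,0,0,0,0,0,0],[0,0,-3,0,0,0,0],[0,0,0,0,0,0,0],[0,0,0,0,0,0,0],[0,0,0,0,0,0,0],[0,0,0,0,0,0,0],[0,0,0,0,0,0,0],[0,0,0,0,0,0,0],[0,0,0,0,0,0,0],[0,0,0,0,0,0,0]]'
python3 - <<'E'
from h import *
a=cv2.resize(manip.snapshot("side")[60:340,180:460],None,fx=2,fy=2);b=cv2.resize(manip.snapshot("wrist")[100:400,200:480],(560,560))
cv2.imwrite("pics/s1.png",cv2.resize(np.hstack([a,b])[:,:,::-1],(800,400)))
E
```

```text
t: 6.4
tcp_pos: [0.5497, 0.0615, 0.2218]
tool_rot: [0.025, 1.0, -0.013, 0.002]
force: [-8.8, -31.6, 29.9]
finger_gap: 0.177
gripper_force: 21.1
```

View pics/s1.png

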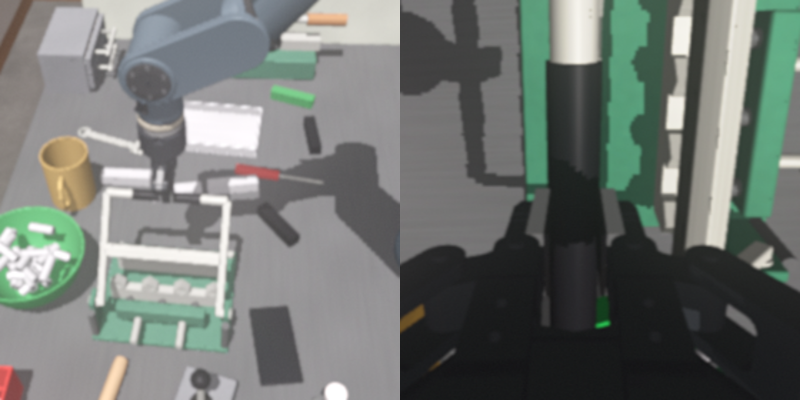

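Run:
```python
from h import *
J=np.array([.551,.0995]);ex=np.array([.9985,-.0547]);ey=np.array([.0547,.9985])
def w(x,y,z): return [*(J+x*ex+y*ey),z]
for th in (.6,.7,.8,.9,1.0):
    y=.095-.195*np.cos(th);z=.082+.195*np.sin(th)
    P=[w(-.105,y,z),w(0,y,z),w(.105,y,z)]
    print(th,np.round(P[1],4),proj("side",P).round(1).tolist(),proj("wrist",P).round(1)[:2].tolist())
s=manip.sense();print(s['force'],s['ft_torque'])
```

```text
0.6 [0.5474 0.0337 0.1921] [[340.7, 200.8], [299.9, 197.7], [259.9, 194.6]] [[269.7, 46.4], [277.6, 232.1]]
0.7 [0.548  0.0454 0.2076] [[340.4, 200.2], [298.9, 197.0], [258.2, 193.9]] [[288.1, 39.5], [293.5, 242.8]]
0.8 [0.5488 0.0587 0.2219] [[340.1, 200.4], [297.8, 197.2], [256.3, 194.0]] [[314.6, 31.7], [315.3, 254.5]]
0.9 [0.5496 0.0733 0.2347] [[339.7, 201.4], [296.7, 198.1], [254.4, 194.8]] [[351.0, 23.1], [344.0, 267.1]]
1.0 [0.5504 0.0892 0.2461] [[339.3, 203.2], [295.4, 199.8], [252.4, 196.5]] [[399.0, 13.6], [380.5, 280.4]]
[ -9.61976597 -32.76203719  29.55016055] [-5.96020767  1.69186164 -0.13850549]
```

Run:
```python
from h import *
for z in (.21,.22,.23,.24,.25): print(z,unp("wrist",[(322.5,145)],z).round(4))
s=manip.sense();print(s['tcp_pos'])
```

```text
0.21 [[0.493 0.065 0.21 ]]
0.22 [[0.4919 0.0654 0.22  ]]
0.23 [[0.4909 0.0657 0.23  ]]
0.24 [[0.4898 0.066  0.24  ]]
0.25 [[0.4888 0.0663 0.25  ]]
[0.54967398 0.06146688 0.22176527]
```

Measured bar z is about 0.22, so it slid to the fingertips while being lifted. I'll lower the frame again and regrip deeper and harder.

```bash
python3 -m handwheel '[[-0.6,-12,7,0,0,0,0],[-0.7,-15,-15,0,0,0,0],[-0.6,-11.8,-15.5,0,0,0,0],[-0.5,-10.2,-16.6,0,0,0,0],[-0.5,-8.5,-17.5,0,0,0,0],[-0.4,-6.7,-18.3,0,0,0,0],[-0.3,-4.8,-18.9,0,0,0,0],[0,-3,-19.3,0,0,0,0],[0,-1,-17,0,0,0,0],[0,0,0,0,0,0,0]]' 30
python3 -m handwheel '[[0,0,0,0,0,0,0.5],[0,0,0,0,0,0,0.5],[0,0,-10,0,0,0,0.5],[0,0,-9,0,0,0,0.5],[0,0,0,0,0,0,0.5],[0,0,0,0,0,0,0],[0,0,0,0,0,0,0],[0,0,0,0,0,0,0],[0,0,0,0,0,0,0],[0,0,0,0,0,0,0]]' 50
```

```text
t: 7.75
tcp_pos: [0.5439, 0.0017, 0.083]
tool_rot: [0.028, 1.0, 0.0, -0.002]
force: [-0.1, 0.1, -0.5]
finger_gap: 0.002
gripper_force: 0.0
t: 9.0
tcp_pos: [0.5453, 0.0019, 0.0646]
tool_rot: [0.027, 1.0, 0.0, 0.0]
force: [-1.0, 2.6, 1.0]
finger_gap: 0.163
gripper_force: 48.9
```

```bash
python3 -m handwheel '[[0,0,5,0,0,0,0],[0,0.5,7,0,0,0,0],[0,0.5,7.5,0,0,0,0],[0.1,1.4,9.7,0,0,0,0],[0.1,1.5,9.6,0,0,0,0],[0.1,2.4,9.4,0,0,0,0],[0.1,2.4,9.4,0,0,0,0],[0.2,3.4,9.2,0,0,0,0],[0.2,3.3,9.1,0,0,0,0],[0,0,0,0,0,0,0]]' 50
```

```text
t: 10.25
tcp_pos: [0.5459, 0.0134, 0.1422]
tool_rot: [0.026, 1.0, -0.004, 0.0]
force: [-0.6, -13.2, -0.2]
finger_gap: 0.16
gripper_force: 48.9
```

```bash
python3 -m handwheel '[[-0.3,-4.8,-18.5,0,0,0,0],[-0.2,-4,-18.9,0,0,0,0],[-0.2,-3,-19.3,0,0,0,0],[0,-2,-14,0,0,0,0],[0,0,0,0,0,0,0.5],[0,0,0,0,0,0,0.5],[0,0,-10,0,0,0,0.5],[0,0,-10,0,0,0,0.5],[0,0,0,0,0,0,0.5],[0,0,0,0,0,0,0.5]]' 50
python3 -m handwheel '[[0,0,0,0,0,0,0.3],[0,0,0,0,0,0,0.15],[0,0,0,0,0,0,0],[0,0,0,0,0,0,0],[0,0,0,0,0,0,0],[0,0,0,0,0,0,0],[0,0,0,0,0,0,0],[0,0,0,0,0,0,0],[0,0,0,0,0,0,0],[0,0,0,0,0,0,0]]' 30
```

```text
t: 11.5
tcp_pos: [0.5452, 0.0033, 0.0494]
tool_rot: [0.027, 1.0, 0.0, -0.0]
force: [0.0, -0.0, -0.1]
finger_gap: 0.501
gripper_force: 0.0
t: 12.75
tcp_pos: [0.5455, 0.0019, 0.0499]
tool_rot: [0.027, 1.0, -0.001, 0.0]
force: [-1.7, -4.7, -0.4]
finger_gap: 0.176
gripper_force: 29.3
```

```bash
python3 -m handwheel '[[0,-2,10,0,0,0,0],[0,1,10,0,0,0,0],[0.1,2.9,19.8,0,0,0,0],[0.3,4.8,19.4,0,0,0,0],[0.4,6.7,18.8,0,0,0,0],[0.5,8.5,18.1,0,0,0,0],[0.5,10.2,17.2,0,0,0,0],[0.6,11.8,16.1,0,0,0,0],[0.7,13.3,14.9,0,0,0,0],[0,0,0,0,0,0,0]]' 30
```

```text
t: 14.0
tcp_pos: [0.5484, 0.0548, 0.1984]
tool_rot: [0.025, 1.0, -0.007, 0.001]
force: [-5.1, -19.2, 12.6]
finger_gap: 0.177
gripper_force: 29.6
```

```bash
python3 -m handwheel '[[0,2,0,0,0,0,0.3],[0,0,0,0,0,0,0.3],[0.3,5,3,0,0,0,0.3],[0.8,14.6,12.7,0,0,0,0.3],[0.8,15.8,11.4,0,0,0,0.3],[0.9,16.9,9.7,0,0,0,0.3],[1,17.8,7.9,0,0,0,0.3],[1,18.5,6.2,0,0,0,0.3],[1,19.1,4.3,0,0,0,0.3],[0,0,0,0,0,0,0.3]]' 20
```

```text
t: 15.25
tcp_pos: [0.5537, 0.1724, 0.2487]
tool_rot: [0.026, 1.0, 0.001, -0.001]
force: [-0.2, -0.7, -0.1]
finger_gap: 0.299
gripper_force: 0.0
```

```bash
python3 -m handwheel '[[1,19.3,2.3,0,0,0,0.3],[1,19.5,0.4,0,0,0,0.3],[1,19.4,-1.5,0,0,0,0.3],[1,19.2,-3.5,0,0,0,0.3],[1,18.7,-5.4,0,0,0,0.3],[0.5,7,-3,0,0,0,0.3],[0,0,0,0,0,0,0.5],[0,0,0,0,0,0,0.5],[0,0,40,0,0,0,0.5],[0,0,20,0,0,0,0.5]]' 20
python3 - <<'E'
from h import *
a=cv2.resize(manip.snapshot("side")[60:340,180:460],None,fx=2,fy=2);b=cv2.resize(manip.snapshot("top")[110:310,220:420],(560,560))
cv2.imwrite("pics/s2.png",cv2.resize(np.hstack([a,b])[:,:,::-1],(800,400)))
E
```

```text
t: 16.5
tcp_pos: [0.5607, 0.2725, 0.3006]
tool_rot: [0.028, 1.0, 0.0, 0.001]
force: [0.1, -0.0, 0.3]
finger_gap: 0.502
gripper_force: 0.0
```

View pics/s2.png

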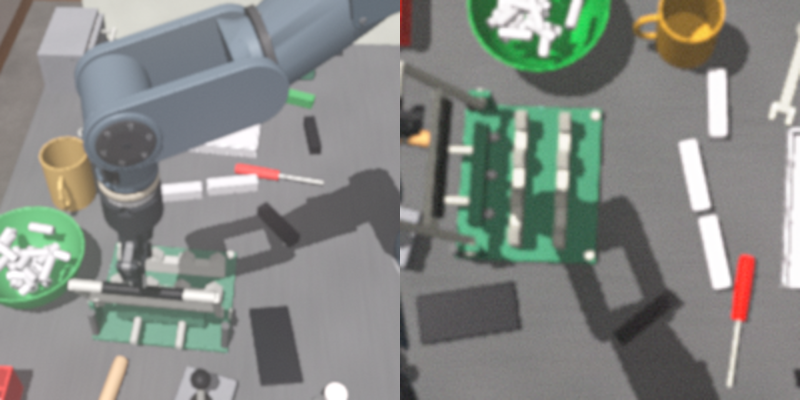

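```bash
python3 -m handwheel '[[0,0,25,0,0,0,0.5],[0,-40,0,0,0,0,0.5],[0,-50,0,0,0,0,0.5],[0,-50,0,0,0,0,0.5],[0,-30,0,0,0,0,0.5],[0,-30,0,0,0,0,0.5],[0,0,0,0,0,0,0.5],[0,0,0,0,0,0,0.5],[0,0,0,0,0,0,0.5],[0,0,0,0,0,0,0.5]]' 20
python3 - <<'E'
from h import *
import pickle
c=cal("wrist");im=manip.snapshot("wrist");pickle.dump((c,im),open("w2.pkl","wb"))
cv2.imwrite("pics/w2.png",cv2.resize(im,(800,500),interpolation=2)[:,:,::-1])
E
```

```text
t: 17.85
tcp_pos: [0.5596, 0.0741, 0.3233]
tool_rot: [0.027, 1.0, 0.0, -0.0]
force: [-0.3, 0.2, 0.1]
finger_gap: 0.5
gripper_force: 0.0
```

View pics/w2.png

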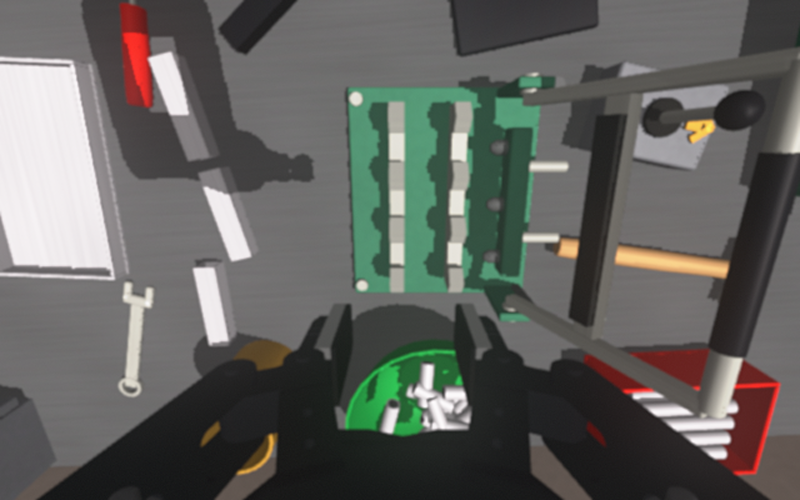

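The white slot floors are at (397,147), (397,203) and (397,253) on one wall, and (459,147), (456,202) and (456,254) on the other. The frame is back and all the tubes are visible.

Run:
```python
from h import *
import pickle
from scipy.optimize import least_squares
c,im=pickle.load(open("w2.pkl","rb"))
hsv=cv2.cvtColor(im,cv2.COLOR_RGB2HSV)
m=((hsv[:,:,2]>195)&(hsv[:,:,1]<40)).astype(np.uint8)*255
def blobs(x0,x1,y0,y1,amin):
    mm=np.zeros_like(m);mm[y0:y1,x0:x1]=m[y0:y1,x0:x1];out=[]
    for q in cv2.findContours(mm,0,1)[0]:
        if cv2.contourArea(q)>amin: out.append(cv2.minAreaRect(q))
    return out
F=blobs(300,380,95,220,60)
for r in F: print(np.round(r[0],1),np.round(r[1],1),unp("wrist",[r[0]],.045,c)[0].round(4))
print("plate -y edge",unp("wrist",[(349*.8,88*.8),(351*.8,291*.8)],.012,c).round(4))
print("tubes tops")
for r in blobs(110,210,30,290,150):
    b=unp("wrist",cv2.boxPoints(r),.026,c);print(unp("wrist",[r[0]],.026,c)[0].round(4),[np.linalg.norm(b[i]-b[i+1]).round(3) for i in (0,1)],[np.degrees(np.arctan2(*(b[i+1]-b[i])[1::-1])).round(1) for i in (0,1)])
P=np.array([(0,61),(75,61),(93,275),(115,277),(0,275)])*.8
print("tray pts",unp("wrist",P,.028,c).round(4))
print("boot",unp("wrist",[(662*.8,117*.8)],.055,c),"knob",unp("wrist",[(739*.8,110*.8)],.14,c),"arrow",unp("wrist",[(700*.8,130*.8)],.045,c))
```

```text
[364.  202.5] [17. 10.] [0.6169 0.134  0.045 ]
[317.5 202. ] [16.  9.] [0.6124 0.0653 0.045 ]
[365.  161.5] [19. 10.] [0.5561 0.1362 0.045 ]
[317.  161.5] [19. 10.] [0.5524 0.0681 0.045 ]
[367.1 116.8] [11.2 22.1] [0.4952 0.1398 0.045 ]
[317.5 117. ] [22. 11.] [0.4918 0.0724 0.045 ]
plate -y edge [[0.4262 0.0217 0.012 ]
 [0.6717 0.0009 0.012 ]]
tubes tops
[ 0.6743 -0.1794  0.026 ] [np.float64(0.026), np.float64(0.105)] [np.float64(98.5), np.float64(-0.6)]
[ 0.568  -0.1373  0.026 ] [np.float64(0.026), np.float64(0.094)] [np.float64(106.3), np.float64(10.5)]
[ 0.4142 -0.1702  0.026 ] [np.float64(0.026), np.float64(0.063)] [np.float64(104.9), np.float64(10.9)]
tray pts [[ 0.3819 -0.3452  0.028 ]
 [ 0.3862 -0.2654  0.028 ]
 [ 0.6262 -0.3171  0.028 ]
 [ 0.6303 -0.2903  0.028 ]
 [ 0.6199 -0.4334  0.028 ]]
boot [[0.47731943 0.35002653 0.055     ]] knob [[0.47733618 0.35642277 0.14      ]] arrow [[0.49258366 0.39942933 0.045     ]]
```

```bash
python3 -m handwheel '[[19.3,-42,-10,0,0,1.5,0.6],[19.3,-42,-30,0,0,0,0.6],[19.3,-42,-30,0,0,0,0.6],[19.3,-43,-30,0,0,0,0.6],[19.3,-43,-30,0,0,0,0.6],[19.3,-42,-50,0,0,0,0.6],[0,0,0,0,0,0,0.6],[0,0,0,0,0,0,0.6],[0,0,0,0,0,0,0.6],[0,0,0,0,0,0,0.6]]' 40
python3 - <<'E'
from h import *
c=cal("wrist");im=manip.snapshot("wrist")
s=manip.sense();print(s['tcp_pos'],proj("wrist",[[.62,-.18,.026],[.73,-.18,.026]],c))
cv2.imwrite("pics/w3.png",cv2.resize(im,(640,400))[:,:,::-1])
E
```

```text
t: 19.15
tcp_pos: [0.6747, -0.1763, 0.1499]
tool_rot: [0.013, 1.0, -0.001, 0.002]
force: [-0.2, -0.4, -0.3]
finger_gap: 0.597
gripper_force: 0.0
[ 0.67456451 -0.17645094  0.14961161] [[315.4190931  134.11881665]
 [319.23455132 248.56633028]]
```

View pics/w3.png

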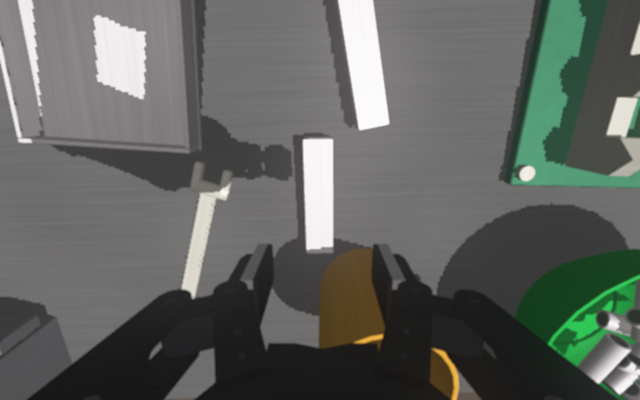

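```bash
python3 - <<'E'
from h import *
print(unp("top",[(366,117),(366,102),(366,136),(343,125)],.12).round(3)); print(unp("top",[(366,141)],.02).round(3))
E
python3 -m handwheel '[[2.5,-2,-40,0,0,0,0.6],[0,0,-40,0,0,0,0.6],[0,0,-40,0,0,0,0.6],[0,0,-23,0,0,0,0.6],[0,0,0,0,0,0,0.6],[0,0,0,0,0,0,0],[0,0,0,0,0,0,0],[0,0,0,0,0,0,0],[0,0,0,0,0,0,0],[0,0,0,0,0,0,0]]' 40
```

```text
[[ 0.788 -0.136  0.12 ]
 [ 0.837 -0.138  0.12 ]
 [ 0.728 -0.134  0.12 ]
 [ 0.764 -0.066  0.12 ]]
[[ 0.746 -0.143  0.02 ]]
t: 20.45
tcp_pos: [0.6781, -0.18, 0.0068]
tool_rot: [0.014, 1.0, -0.001, 0.002]
force: [-0.1, 0.1, 6.8]
finger_gap: 0.296
gripper_force: 40.6
```

```bash
python3 -m handwheel '[[0,0,50,0,0,0,0],[0,0,60,0,0,0,0],[-20,10,60,0,0,0,0],[-20,40,20,0,0,-10,0],[-13,40,0,0,0,-10,0],[-12,40,0,0,0,-10,0],[0,40,0,0,0,-10,0],[0,40,0,0,0,-10,0],[0,40,0,0,0,-10,0],[0,29,0,0,0,-10,0]]' 40
python3 -m handwheel '[[0,0,0,0,0,-10,0],[0,0,0,0,0,-10,0],[0,0,0,0,0,-1.5,0],[0,0,0,0,0,0,0],[0,0,0,0,0,0,0],[0,0,0,0,0,0,0],[0,0,0,0,0,0,0],[0,0,0,0,0,0,0],[0,0,0,0,0,0,0],[0,0,0,0,0,0,0]]'
python3 - <<'E'
from h import *
c=cal("wrist");im=manip.snapshot("wrist")
s=manip.sense();p=s['tcp_pos'];print(p,s['tool_rot'])
z=p[2]-.0068+.026
print("tube top pred ends",proj("wrist",[[p[0]-.003,p[1]-.055,z],[p[0]+.003,p[1]+.055,z]],c))
cv2.imwrite("pics/w4.png",cv2.resize(im,(800,500))[:,:,::-1])
E
```

```text
t: 21.7
tcp_pos: [0.6112, 0.1012, 0.1932]
tool_rot: [0.587, 0.809, -0.0, -0.0]
force: [0.8, -0.9, -0.8]
finger_gap: 0.296
gripper_force: 39.8
t: 22.95
tcp_pos: [0.6119, 0.0995, 0.1931]
tool_rot: [0.726, 0.687, -0.0, -0.0]
force: [0.0, 0.3, -1.6]
finger_gap: 0.29
gripper_force: 39.8
[0.61195416 0.09946931 0.19308235] [7.26176938e-01 6.87507858e-01 1.06917260e-05 1.71057578e-05]
tube top pred ends [[321.57028106 370.58826542]
 [321.21760864 160.01008451]]
```

View pics/w4.png

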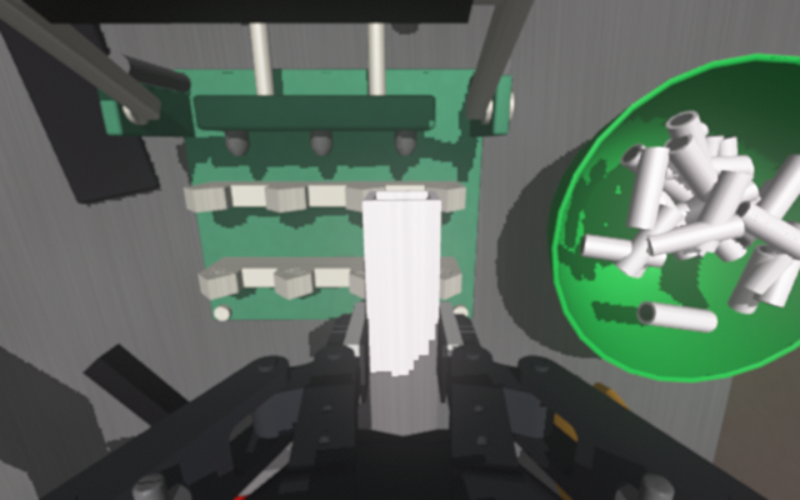

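Run:
```python
from h import *
c=cal("wrist");P=np.array([(249,196),(326,196),(258,277),(333,277)])*.625*1.28
print(unp("wrist",np.array([(249,196),(326,196),(258,277),(333,277)])*.8,.045,c).round(4))
K,R,t=c;s=manip.sense();print("cam-tcp",-R.T@t-s['tcp_pos'])
```

```text
[[0.4943 0.1392 0.045 ]
 [0.5544 0.1359 0.045 ]
 [0.4901 0.0719 0.045 ]
 [0.5525 0.0685 0.045 ]]
cam-tcp [0.00436444 0.07350166 0.14292215]
```

```bash
python3 -m handwheel '[[1.5,-0.5,-40,0,0,0,0],[0,0,-40,0,0,0,0],[0,0,-30,0,0,0,0],[0,0,-15,0,0,0,0],[0,0,-8,0,0,0,0],[0,0,-7,0,0,0,0],[0,0,0,0,0,0,0],[0,0,0,0,0,0,0],[0,0,0,0,0,0,0],[0,0,0,0,0,0,0]]' 40
```

```text
t: 24.25
tcp_pos: [0.6136, 0.099, 0.0535]
tool_rot: [0.726, 0.687, 0.0, 0.0]
force: [-0.2, 1.3, -1.3]
finger_gap: 0.294
gripper_force: 39.8
```

```bash
python3 -m handwheel '[[0,0,-1.5,0,0,0,0],[0,0,0,0,0,0,0.5],[0,0,0,0,0,0,0.5],[0,0,0,0,0,0,0.5],[0,0,50,0,0,0,0.5],[0,0,60,0,0,0,0.5],[0,0,40,0,0,0,0.5],[-8,-35,0,0,0,10,0.6],[-8,-35,0,0,0,10,0.6],[-8,-35,0,0,0,10,0.6]]' 40
python3 -m handwheel '[[-8,-35,0,0,0,10,0.6],[-8,-35,0,0,0,10,0.6],[-7,-35,0,0,0,10,0.6],[-6,-27,0,0,0,10,0.6],[0,0,-25,0,0,10,0.6],[0,0,-25,0,0,10,0.6],[0,0,0,0,0,10,0.6],[0,0,0,0,0,3,0.6],[0,0,0,0,0,0,0.6],[0,0,0,0,0,0,0.6]]'
python3 - <<'E'
from h import *
c=cal("wrist");im=manip.snapshot("wrist")
s=manip.sense();p=s['tcp_pos'];print(p,s['tool_rot'])
m=((im.min(2)>190)*255).astype(np.uint8)
for q in cv2.findContours(m,0,1)[0]:
    if cv2.contourArea(q)>800:
        r=cv2.minAreaRect(q);b=unp("wrist",cv2.boxPoints(r),.026,c);print(np.round(r[0]),unp("wrist",[r[0]],.026,c)[0].round(4),[np.linalg.norm(b[i]-b[i+1]).round(3) for i in (0,1)],[np.degrees(np.arctan2(*(b[i+1]-b[i])[1::-1])).round(1) for i in (0,1)])
a=manip.snapshot("top")[120:280,230:430]
cv2.imwrite("pics/w5.png",np.hstack([cv2.resize(im,(480,300)),cv2.resize(a,(320,300))])[:,:,::-1])
E
```

```text
t: 25.5
tcp_pos: [0.5891, -0.0069, 0.2019]
tool_rot: [0.521, 0.854, 0.0, 0.0]
force: [0.0, -0.4, 0.0]
finger_gap: 0.599
gripper_force: 0.0
t: 26.75
tcp_pos: [0.5605, -0.1381, 0.1517]
tool_rot: [-0.086, 0.996, -0.0, 0.0]
force: [-0.3, -0.5, -0.6]
finger_gap: 0.598
gripper_force: 0.0
[ 0.56046796 -0.13807726  0.15172954] [-8.56168154e-02  9.96328129e-01 -7.36392794e-05  1.21111178e-04]
[577. 310.] [0.6399 0.1496 0.026 ] [np.float64(0.033), np.float64(0.137)] [np.float64(-169.4), np.float64(87.5)]
[320. 191.] [ 0.5578 -0.1393  0.026 ] [np.float64(0.026), np.float64(0.11)] [np.float64(99.8), np.float64(10.5)]
[312.  58.] [ 0.4475 -0.1649  0.026 ] [np.float64(0.026), np.float64(0.087)] [np.float64(99.8), np.float64(10.2)]
[137.  29.] [ 0.4502 -0.3072  0.026 ] [np.float64(0.042), np.float64(0.034)] [np.float64(173.8), np.float64(95.9)]
[ 86. 118.] [ 0.528  -0.3516  0.026 ] [np.float64(0.205), np.float64(0.122)] [np.float64(168.6), np.float64(95.7)]
```

View pics/w5.png

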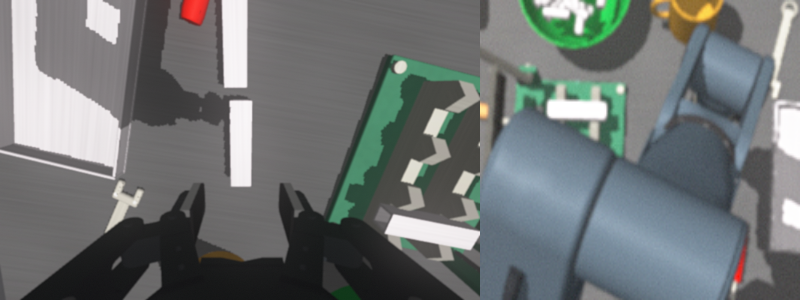

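```bash
python3 -m handwheel '[[-2.7,-1.2,-40,0,0,0.5,0.6],[0,0,-40,0,0,0,0.6],[0,0,-40,0,0,0,0.6],[0,0,-25,0,0,0,0.6],[0,0,0,0,0,0,0.6],[0,0,0,0,0,0,0],[0,0,0,0,0,0,0],[0,0,0,0,0,0,0],[0,0,0,0,0,0,0],[0,0,0,0,0,0,0]]' 40
python3 -m handwheel '[[0,0,50,0,0,0,0],[0,0,60,0,0,-10,0],[0,15,60,0,0,-10,0],[0,38,10,0,0,-10,0],[0,38,0,0,0,-10,0],[0,38,0,0,0,-10,0],[0,38,0,0,0,-10,0],[0,38,0,0,0,-10,0],[-2,37,0,0,0,-10,0],[-2,0,0,0,0,-10,0]]' 40
python3 -m handwheel '[[0,0,0,0,0,-10,0],[0,0,0,0,0,-3.4,0],[0,0,0,0,0,0,0],[0,0,-40,0,0,0,0],[0,0,-40,0,0,0,0],[0,0,0,0,0,0,0],[0,0,0,0,0,0,0],[0,0,0,0,0,0,0],[0,0,0,0,0,0,0],[0,0,0,0,0,0,0]]' 40
```

```text
t: 28.1
tcp_pos: [0.5587, -0.1397, 0.008]
tool_rot: [-0.09, 0.996, -0.001, 0.001]
force: [0.3, 0.1, 6.1]
finger_gap: 0.297
gripper_force: 40.5
t: 29.35
tcp_pos: [0.5527, 0.1054, 0.1865]
tool_rot: [0.641, 0.767, -0.0, -0.0]
force: [-0.3, -1.3, -1.1]
finger_gap: 0.293
gripper_force: 39.8
t: 30.6
tcp_pos: [0.5541, 0.1027, 0.1074]
tool_rot: [0.726, 0.688, 0.0, 0.0]
force: [0.5, -0.1, -1.0]
finger_gap: 0.294
gripper_force: 39.7
```

```bash
python3 -m handwheel '[[-0.6,-1.2,-20,0,0,0,0],[0,0,-15,0,0,0,0],[0,0,-10,0,0,0,0],[0,0,-9,0,0,0,0],[0,0,0,0,0,0,0],[0,0,0,0,0,0,0],[0,0,-1,0,0,0,0.5],[0,0,0,0,0,0,0.5],[0,0,0,0,0,0,0.5],[0,0,40,0,0,0,0.5]]' 40
python3 -m handwheel '[[0,0,50,0,0,0,0.5],[-10,-35,50,0,0,10,0.6],[-15,-35,0,0,0,10,0.6],[-15,-35,0,0,0,10,0.6],[-15,-35,0,0,0,10,0.6],[-15,-35,0,0,0,10,0.6],[-15,-35,0,0,0,10,0.6],[-15,-35,0,0,0,10,0.6],[-12,-24,-40,0,0,10,0.6],[0,0,0,0,0,10,0.6]]'
python3 -m handwheel '[[0,0,0,0,0,10,0.6],[0,0,0,0,0,3,0.6],[0,0,0,0,0,0,0.6],[0,0,0,0,0,0,0.6],[0,0,0,0,0,0,0.6],[0,0,0,0,0,0,0.6],[0,0,0,0,0,0,0.6],[0,0,0,0,0,0,0.6],[0,0,0,0,0,0,0.6],[0,0,0,0,0,0,0.6]]'
python3 - <<'E'
from h import *
c=cal("wrist");im=manip.snapshot("wrist")
s=manip.sense();p=s['tcp_pos'];print(p,s['tool_rot'])
m=((im.min(2)>190)*255).astype(np.uint8)
for q in cv2.findContours(m,0,1)[0]:
    if cv2.contourArea(q)>800:
        r=cv2.minAreaRect(q);b=unp("wrist",cv2.boxPoints(r),.026,c);print(np.round(r[0]),unp("wrist",[r[0]],.026,c)[0].round(4),[np.linalg.norm(b[i]-b[i+1]).round(3) for i in (0,1)],[np.degrees(np.arctan2(*(b[i+1]-b[i])[1::-1])).round(1) for i in (0,1)])
cv2.imwrite("pics/w6.png",im[:,:,::-1])
E
```

```text
t: 31.85
tcp_pos: [0.5507, 0.1015, 0.0893]
tool_rot: [0.726, 0.688, -0.003, -0.003]
force: [1.3, -0.3, 0.8]
finger_gap: 0.502
gripper_force: 0.0
t: 33.1
tcp_pos: [0.4389, -0.1682, 0.1496]
tool_rot: [0.025, 1.0, 0.001, -0.002]
force: [-0.1, -0.1, -0.3]
finger_gap: 0.601
gripper_force: 0.0
t: 34.35
tcp_pos: [0.4411, -0.1675, 0.1516]
tool_rot: [-0.087, 0.996, -0.0, -0.0]
force: [-0.1, -0.1, -0.2]
finger_gap: 0.603
gripper_force: 0.0
[ 0.44114637 -0.16749299  0.15159431] [-8.67885457e-02  9.96226755e-01 -3.15247263e-05  2.39061851e-05]
[598. 372.] [0.593  0.1785 0.026 ] [np.float64(0.033), np.float64(0.097)] [np.float64(-166.2), np.float64(86.8)]
[324. 188.] [ 0.4351 -0.1665  0.026 ] [np.float64(0.026), np.float64(0.109)] [np.float64(99.9), np.float64(10.8)]
[132. 203.] [ 0.4809 -0.3418  0.026 ] [np.float64(0.224), np.float64(0.122)] [np.float64(174.4), np.float64(98.6)]
[ 44. 216.] [ 0.5084 -0.4251  0.026 ] [np.float64(0.064), np.float64(0.247)] [np.float64(115.0), np.float64(13.4)]
```

View pics/w6.png

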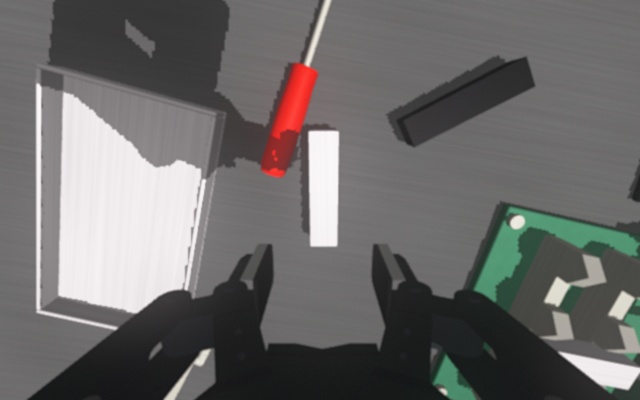

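```bash
python3 -m handwheel '[[3.8,2.8,-40,0,0,0.3,0.5],[0,0,-40,0,0,0,0.5],[0,0,-40,0,0,0,0.5],[0,0,-25,0,0,0,0.5],[0,0,0,0,0,0,0.5],[0,0,0,0,0,0,0],[0,0,0,0,0,0,0],[0,0,0,0,0,0,0],[0,0,0,0,0,0,0],[0,0,0,0,0,0,0]]' 40
```

```text
t: 35.65
tcp_pos: [0.4453, -0.1649, 0.0073]
tool_rot: [-0.089, 0.996, -0.0, 0.001]
force: [-1.0, 0.4, 5.0]
finger_gap: 0.3
gripper_force: 40.3
```

```bash
python3 -m handwheel '[[0,0,50,0,0,0,0],[0,0,60,0,0,0,0],[0,20,60,0,0,-10,0],[7,40,5,0,0,-10,0],[8,40,0,0,0,-10,0],[8,40,0,0,0,-10,0],[8,40,0,0,0,-10,0],[8,40,0,0,0,-10,0],[8,40,0,0,0,-10,0],[0.7,0,0,0,0,-10,0]]' 40
python3 -m handwheel '[[0,0,0,0,0,-10,0],[0,0,0,0,0,-10,0],[0,0,0,0,0,-3.3,0],[0,0,-40,0,0,0,0],[0,0,-40,0,0,0,0],[0,0,0,0,0,0,0],[0,0,0,0,0,0,0],[0,0,0,0,0,0,0],[0,0,0,0,0,0,0],[0,0,0,0,0,0,0]]' 40
```

```text
t: 36.9
tcp_pos: [0.4923, 0.0977, 0.1807]
tool_rot: [0.572, 0.82, 0.0, -0.0]
force: [-0.2, -0.6, -0.2]
finger_gap: 0.297
gripper_force: 39.9
t: 38.15
tcp_pos: [0.493, 0.0951, 0.1016]
tool_rot: [0.726, 0.688, 0.001, 0.001]
force: [0.3, 0.6, -0.4]
finger_gap: 0.293
gripper_force: 39.8
```

```bash
python3 -m handwheel '[[0,0,-20,0,0,0,0],[0,0,-15,0,0,0,0],[0,0,-8,0,0,0,0],[0,0,-6,0,0,0,0],[0,0,0,0,0,0,0],[0,0,0,0,0,0,0],[0,0,-1,0,0,0,0.5],[0,0,0,0,0,0,0.5],[0,0,0,0,0,0,0.5],[0,0,40,0,0,0,0.5]]' 40
python3 -m handwheel '[[0,0,60,0,0,0,0.5],[0,-10,60,0,0,10,0.5],[10,-11,60,0,0,10,0.5],[15,0,50,0,0,10,0.5],[15,0,0,0,0,10,0.5],[15,0,0,0,0,10,0.5],[12,0,0,0,0,10,0.5],[0,0,0,0,0,10,0.5],[0,0,0,0,0,10,0.5],[0,0,0,0,0,10,0.5]]'
python3 - <<'E'
from h import *
import pickle
c=cal("wrist");im=manip.snapshot("wrist");pickle.dump((c,im),open("w7.pkl","wb"))
s=manip.sense();p=s['tcp_pos'];print(p,s['tool_rot'])
cv2.imwrite("pics/w7.png",cv2.resize(im,(800,500),interpolation=2)[:,:,::-1])
E
```

```text
t: 39.4
tcp_pos: [0.4906, 0.095, 0.0889]
tool_rot: [0.726, 0.688, -0.002, -0.002]
force: [1.0, 0.3, -0.7]
finger_gap: 0.501
gripper_force: 0.0
t: 40.65
tcp_pos: [0.5593, 0.0741, 0.3204]
tool_rot: [0.024, 1.0, 0.0, -0.0]
force: [1.0, 0.2, -0.3]
finger_gap: 0.506
gripper_force: 0.0
[0.55930107 0.07411306 0.32049379] [ 2.18790415e-02  9.99760537e-01 -7.17349347e-06 -4.20453745e-04]
```

View pics/w7.png

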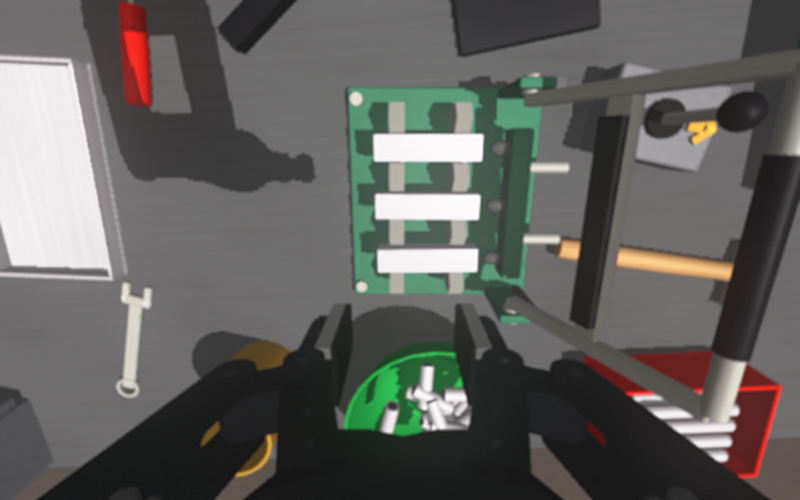

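All three tubes are in their slots, with tops at (428,148), (427,207) and (427,260). I'll check the centring numerically.

Run:
```python
from h import *
import pickle
c,im=pickle.load(open("w7.pkl","rb"))
m=((im.min(2)>200)*255).astype(np.uint8);m[:,:285]=0;m[:,395:]=0;m[:100]=0;m[222:]=0
J=np.array([.5535,.1022]);ex=np.array([.9986,-.0536]);ey=np.array([.0536,.9986])
for q in cv2.findContours(m,0,1)[0]:
    if cv2.contourArea(q)>300:
        r=cv2.minAreaRect(q);b=unp("wrist",cv2.boxPoints(r),.071,c);w=unp("wrist",[r[0]],.071,c)[0]
        print(w.round(4),"jig",(1e3*(w[:2]-J)@ex).round(1),(1e3*(w[:2]-J)@ey).round(1),[np.linalg.norm(b[i]-b[i+1]).round(4) for i in (0,1)])
```

```text
[0.6136 0.0993 0.071 ] jig 60.2 0.3 [np.float64(0.1085), np.float64(0.0262)]
[0.5544 0.101  0.071 ] jig 0.9 -1.2 [np.float64(0.1093), np.float64(0.0255)]
[0.4937 0.104  0.071 ] jig -59.8 -1.4 [np.float64(0.1094), np.float64(0.0269)]
```

```bash
python3 -m handwheel '[[1,41,0,0,0,0,0.5],[1,41,0,0,0,0,0.5],[1,41,0,0,0,0,0.5],[1,41,0,0,0,0,0.5],[0,40,0,0,0,0,0.5],[0,0,-30,0,0,0,0.5],[0,0,-30,0,0,0,0.5],[0,0,-23,0,0,0,0.5],[0,0,0,0,0,0,0.3],[0,0,0,0,0,0,0.3]]' 20
python3 -m handwheel '[[0,-4.7,0,0,0,0,0.3],[-1,-18.1,7.2,0,0,0,0.3],[-1,-18.7,5.4,0,0,0,0.3],[-1,-19.2,3.5,0,0,0,0.3],[-1,-19.4,1.5,0,0,0,0.3],[-1,-19.5,-0.4,0,0,0,0.3],[-1,-19.3,-2.3,0,0,0,0.3],[-1,-19.1,-4.3,0,0,0,0.3],[-1,-18.5,-6.2,0,0,0,0.3],[0,0,0,0,0,0,0.3]]'
```

```text
t: 41.95
tcp_pos: [0.5642, 0.2782, 0.2387]
tool_rot: [0.027, 1.0, 0.0, 0.001]
force: [0.6, 0.4, 0.2]
finger_gap: 0.302
gripper_force: 0.0
t: 43.2
tcp_pos: [0.5551, 0.1193, 0.2415]
tool_rot: [0.027, 1.0, -0.001, -0.001]
force: [-0.7, -2.2, 1.9]
finger_gap: 0.302
gripper_force: 1.3
```

```bash
python3 -m handwheel '[[-0.3,-6,-5,0,0,0,0.3],[-0.9,-16.9,-10.5,0,0,0,0.3],[-0.9,-15.9,-12,0,0,0,0.3],[-0.8,-14.7,-13.2,0,0,0,0.3],[-0.7,-13.3,-14.8,0,0,0,0.3],[-0.6,-11.8,-16,0,0,0,0.3],[-0.5,-10.2,-17,0,0,0,0.3],[0,0,0,0,0,0,0],[0,0,0,0,0,0,0],[0,0,0,0,0,0,0]]' 20
```

```text
t: 44.45
tcp_pos: [0.5509, 0.027, 0.1539]
tool_rot: [0.025, 1.0, -0.005, -0.0]
force: [-2.5, -19.0, 6.1]
finger_gap: 0.172
gripper_force: 22.8
```

```bash
python3 -m handwheel '[[-0.2,-4,0,0,0,0,0],[-0.5,-8.7,-17.5,0,0,0,0],[-0.4,-6.7,-18.3,0,0,0,0],[-0.3,-4.8,-18.9,0,0,0,0],[-0.1,-2.9,-19.3,0,0,0,0],[0,-1,-19.5,0,0,0,0],[0,0,-2,0,0,0,0],[0,0,0,0,0,0,0],[0,0,0,0,0,0,0.3],[0,0,0,0,0,0,0.3]]' 20
python3 -m handwheel '[[0,0,0,0,0,0,0.5],[0,0,0,0,0,0,0.5],[0,0,40,0,0,0,0.5],[0,0,50,0,0,0,0.5],[0,0,50,0,0,0,0.5],[0,0,60,0,0,0,0.5],[0,0,20,0,0,0,0.5],[0,0,0,0,0,0,0.5],[0,0,0,0,0,0,0.5],[0,0,0,0,0,0,0]]' 20
python3 - <<'E'
from h import *
c=cal("wrist");im=manip.snapshot("wrist")
cv2.imwrite("pics/w8.png",np.hstack([im[:,200:],manip.snapshot("side")[130:,200:400]])[:,:,::-1] if 0 else im[:,:,::-1])
J=np.array([.5535,.1022]);ex=np.array([.9986,-.0536]);ey=np.array([.0536,.9986])
for th in (0,.05,.1): 
    P=[[*(J+x*ex+(.095-.195*np.cos(th))*ey),.082+.195*np.sin(th)] for x in (-.105,.105)];print(th,proj("wrist",P,c).round(1))
E
```

```text
t: 45.7
tcp_pos: [0.5485, 0.0052, 0.0576]
tool_rot: [0.027, 1.0, 0.001, -0.001]
force: [-1.0, 0.3, 0.2]
finger_gap: 0.298
gripper_force: 0.0
t: 46.95
tcp_pos: [0.5484, 0.0049, 0.2764]
tool_rot: [0.027, 1.0, 0.0, -0.002]
force: [0.3, -0.0, -0.4]
finger_gap: 0.297
gripper_force: 0.0
0 [[318.7  81.8]
 [319.3 261.1]]
0.05 [[318.9  80.8]
 [319.4 264.9]]
0.1 [[319.5  79.7]
 [320.  268.8]]
```

View pics/w8.png

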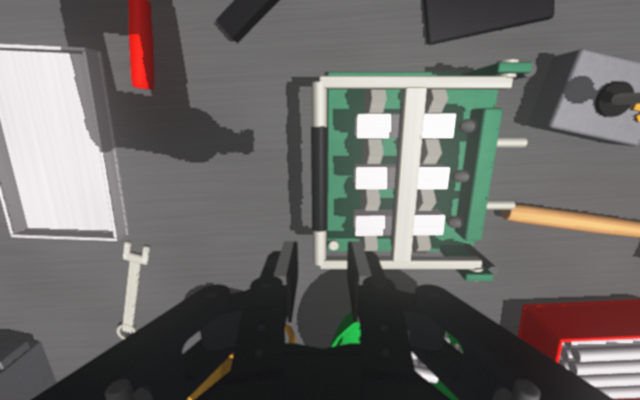

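```bash
python3 - <<'E'
from h import *
print(unp("top",[(178,288)],.2).round(3),unp("side",[(405,380)],0).round(3),unp("side",[(415,337)],.2).round(3))
print(unp("side",[(320,325)],.14).round(3), unp("side",[(320,345)],.05).round(3))
E
python3 -m handwheel '[[-12,42.5,0,0,0,-5,0],[-12,42.5,0,0,0,-6,0],[-12,42.5,0,0,0,0,0],[-12,42.5,0,0,0,0,0],[-12,42.5,0,0,0,0,0],[-12,42.5,0,0,0,0,0],[-12,42.5,0,0,0,0,0],[0,0,0,0,0,0,0],[0,0,0,0,0,0,0],[0,0,0,0,0,0,0]]' 40
python3 - <<'E'
from h import *
import pickle
c=cal("wrist");im=manip.snapshot("wrist");pickle.dump((c,im),open("w9.pkl","wb"))
m=((im.max(2)<45)*255).astype(np.uint8);m[260:]=0
for q in cv2.findContours(m,0,1)[0]:
    if cv2.contourArea(q)>150:print(cv2.boundingRect(q),cv2.contourArea(q))
h=cv2.cvtColor(im,cv2.COLOR_RGB2HSV);g=(((h[:,:,0]>15)&(h[:,:,0]<32)&(h[:,:,1]>150)&(h[:,:,2]>120))*255).astype(np.uint8)
for q in cv2.findContours(g,0,1)[0]:
    if cv2.contourArea(q)>60:
        r=cv2.minAreaRect(q);print("arrow",r,unp("wrist",[r[0]],.046,c).round(4))
for z,p in((.14,[.4765,.351,.14]),(.055,[.4765,.351,.055])): print(proj("wrist",[p],c))
print(manip.sense()['tcp_pos'])
E
```

```text
[[0.288 0.383 0.2  ]] [[0.281 0.41  0.   ]] [[0.288 0.395 0.2  ]]
[[0.477 0.353 0.14 ]] [[0.478 0.359 0.05 ]]
t: 48.25
tcp_pos: [0.4657, 0.3011, 0.2779]
tool_rot: [0.123, 0.992, -0.0, -0.0]
force: [-0.0, -0.3, 0.3]
finger_gap: 0.002
gripper_force: 0.0
(31, 104, 43, 71) 1328.5
[[373.66970777 189.38855058]]
[[362.38182927 172.71557454]]
[0.46581605 0.30110129 0.27798622]
```

```bash
python3 -m handwheel '[[0,0,-50,0,0,0,0],[0,0,-50,0,0,0,0],[0,0,-40,0,0,0,0],[0,0,-19,0,0,0,0],[0,0,0,0,0,0,0],[2.5,10,0,0,0,0,0],[2,9,0,0,0,0,0],[0,0,0,0,0,0,0],[0,0,0,0,0,0,0],[0,0,0,0,0,0,0]]' 40
```

```text
t: 49.55
tcp_pos: [0.4697, 0.3211, 0.1194]
tool_rot: [0.122, 0.993, -0.0, -0.0]
force: [0.6, -0.5, 0.7]
finger_gap: -0.003
gripper_force: 0.0
```

```bash
python3 -m handwheel '[[2.5,10,0,0,0,0,0],[2.5,10,0,0,0,0,0],[0,0,0,0,0,0,0],[0,0,0,0,0,0,0],[0,0,0,0,0,0,0],[0,0,0,0,0,0,0],[0,0,0,0,0,0,0],[0,0,0,0,0,0,0],[0,0,0,0,0,0,0],[0,0,0,0,0,0,0]]' 40
```

```text
t: 50.8
tcp_pos: [0.4749, 0.3412, 0.1193]
tool_rot: [0.122, 0.993, -0.0, -0.0]
force: [-1.3, -0.9, 0.3]
finger_gap: -0.001
gripper_force: 0.8
```

```bash
python3 -m handwheel '[[2.5,10,0,0,0,0,0],[2,8,0,0,0,0,0],[1.5,6,0,0,0,0,0],[0,0,0,0,0,0,0],[0,0,0,0,0,0,0],[0,0,0,0,0,0,0],[0,0,0,0,0,0,0],[0,0,0,0,0,0,0],[0,0,0,0,0,0,0],[0,0,0,0,0,0,0]]' 40
python3 - <<'E'
from h import *
print(manip.sense()['force'])
a=manip.snapshot("side")[260:390,270:370]
cv2.imwrite("pics/jog.png",cv2.resize(a,None,fx=4,fy=4,interpolation=2)[:,:,::-1])
E
```

```text
t: 52.05
tcp_pos: [0.4797, 0.3643, 0.1184]
tool_rot: [0.122, 0.993, -0.001, -0.001]
force: [-0.9, -5.0, -2.7]
finger_gap: 0.003
gripper_force: 2.6
[-0.90031411 -5.0283713  -2.66275906]
```

```bash
python3 -m handwheel '[[0.5,2,0,0,0,0,0],[0,0,0,0,0,0,0],[0,0,0,0,0,0,0],[0,0,0,0,0,0,0],[0,0,0,0,0,0,0],[0,0,0,0,0,0,0],[0,0,0,0,0,0,0],[0,0,0,0,0,0,0],[0,0,0,0,0,0,0],[0,0,0,0,0,0,0]]' 40
python3 -m handwheel '[[0,0,0,0,0,0,0],[0,0,0,0,0,0,0],[0,0,0,0,0,0,0],[0,0,0,0,0,0,0],[0,0,0,0,0,0,0],[0,0,0,0,0,0,0],[0,0,0,0,0,0,0],[0,0,0,0,0,0,0],[0,0,0,0,0,0,0],[0,0,0,0,0,0,0]]' 40
python3 -m handwheel '[[-2.5,-10,0,0,0,0,0],[-2.5,-10,0,0,0,0,0],[-2.5,-10,0,0,0,0,0],[-2.5,-10,0,0,0,0,0],[-2.5,-10,0,0,0,0,0],[-2,-10,0,0,0,0,0],[0,-5,0,0,0,0,0],[0,0,40,0,0,0,0.3],[0,0,60,0,0,0,0.5],[0,0,60,0,0,0,0.5]]' 40
```

```text
t: 53.35
tcp_pos: [0.4801, 0.3661, 0.1183]
tool_rot: [0.122, 0.993, -0.002, -0.002]
force: [-1.6, -6.0, -3.2]
finger_gap: -0.001
gripper_force: 2.8
t: 54.6
tcp_pos: [0.4801, 0.3662, 0.1183]
tool_rot: [0.122, 0.993, -0.002, -0.002]
force: [-0.4, -5.1, -3.1]
finger_gap: 0.001
gripper_force: 2.8
t: 55.85
tcp_pos: [0.4669, 0.302, 0.2807]
tool_rot: [0.122, 0.992, -0.0, -0.0]
force: [0.8, -0.5, -0.3]
finger_gap: 0.498
gripper_force: 0.0
```

```bash
python3 -m handwheel '[[11.6,-42.8,0,0,0,5,0.5],[11.6,-42.8,0,0,0,6,0.5],[11.6,-42.8,0,0,0,0,0.5],[11.6,-42.8,0,0,0,0,0.5],[11.6,-42.8,0,0,0,0,0.5],[11.6,-42.8,0,0,0,0,0.5],[11.6,-42.9,0,0,0,0,0.5],[0,0,-50,0,0,0,0.5],[0,0,-50,0,0,0,0.5],[0,0,-50,0,0,0,0.5]]' 30
python3 -m handwheel '[[0,0,-50,0,0,0,0.5],[0,0,-31,0,0,0,0.5],[0,0,0,0,0,0,0.5],[0,0,0,0,0,0,0],[0,0,0,0,0,0,0],[0,0,0,0,0,0,0],[0,0,0,0,0,0,0],[0,0,0,0,0,0,0],[0,0,0,0,0,0,0],[0,0,0,0,0,0,0]]' 30
```

```text
t: 57.1
tcp_pos: [0.5486, 0.0021, 0.1281]
tool_rot: [0.027, 1.0, -0.0, 0.001]
force: [1.1, 0.2, 0.3]
finger_gap: 0.502
gripper_force: 0.0
t: 58.35
tcp_pos: [0.5495, 0.0015, 0.0498]
tool_rot: [0.026, 1.0, -0.001, 0.002]
force: [0.4, -5.3, 3.7]
finger_gap: 0.177
gripper_force: 29.7
```

```bash
python3 -m handwheel '[[0,-2,10,0,0,0,0],[0,1,10,0,0,0,0],[0.1,2.9,19.8,0,0,0,0],[0.3,4.8,19.4,0,0,0,0],[0.4,6.7,18.8,0,0,0,0],[0.5,8.5,18.1,0,0,0,0],[0.5,10.2,17.2,0,0,0,0],[0.6,11.8,16.1,0,0,0,0],[0.7,13.3,14.9,0,0,0,0],[0,0,0,0,0,0,0]]' 30
```

```text
t: 59.6
tcp_pos: [0.5525, 0.0602, 0.1942]
tool_rot: [0.026, 1.0, -0.0, 0.002]
force: [4.1, -3.7, -1.5]
finger_gap: 0.178
gripper_force: 29.8
```

```bash
python3 -m handwheel '[[0,3,0,0,0,0,0.3],[0,0,0,0,0,0,0.3],[0.3,3,5,0,0,0,0.3],[0.8,14.6,12.7,0,0,0,0.3],[0.8,15.8,11.4,0,0,0,0.3],[0.9,16.9,9.7,0,0,0,0.3],[1,17.8,7.9,0,0,0,0.3],[1,18.5,6.2,0,0,0,0.3],[1,19.1,4.3,0,0,0,0.3],[0,0,0,0,0,0,0.3]]' 20
python3 -m handwheel '[[1,19.3,2.3,0,0,0,0.3],[1,19.5,0.4,0,0,0,0.3],[1,19.4,-1.5,0,0,0,0.3],[1,19.2,-3.5,0,0,0,0.3],[1,18.7,-5.4,0,0,0,0.3],[0.5,6,-3,0,0,0,0.3],[0,0,0,0,0,0,0.5],[0,0,0,0,0,0,0.5],[0,0,40,0,0,0,0.5],[0,0,40,0,0,0,0.5]]' 20
python3 -m handwheel '[[0,-40,0,0,0,0,0.5],[0,-50,0,0,0,0,0.5],[0,-50,0,0,0,0,0.5],[-5,-60,0,0,0,0,0.5],[0,0,0,0,0,0,0.5],[0,0,0,0,0,0,0.5],[0,0,0,0,0,0,0.5],[0,0,0,0,0,0,0.5],[0,0,0,0,0,0,0.5],[0,0,0,0,0,0,0.5]]' 20
python3 - <<'E'
from h import *
import pickle
c=cal("wrist");im=manip.snapshot("wrist");pickle.dump((c,im),open("w10.pkl","wb"))
cv2.imwrite("pics/w10.png",im[:,:,::-1])
m=((im.min(2)>200)*255).astype(np.uint8)
J=np.array([.5535,.1022]);ex=np.array([.9986,-.0536]);ey=np.array([.0536,.9986])
for q in cv2.findContours(m,0,1)[0]:
    if cv2.contourArea(q)>500:
        r=cv2.minAreaRect(q);b=unp("wrist",cv2.boxPoints(r),.071,c);w=unp("wrist",[r[0]],.071,c)[0]
        print(np.round(r[0]),w.round(4),"jig",(1e3*(w[:2]-J)@ex).round(1),(1e3*(w[:2]-J)@ey).round(1),[np.linalg.norm(b[i]-b[i+1]).round(4) for i in (0,1)])
E
```

```text
t: 60.85
tcp_pos: [0.5567, 0.1707, 0.2496]
tool_rot: [0.025, 1.0, 0.001, -0.0]
force: [-0.3, -0.2, -0.7]
finger_gap: 0.299
gripper_force: 0.0
t: 62.1
tcp_pos: [0.5624, 0.2693, 0.3196]
tool_rot: [0.027, 1.0, -0.001, -0.001]
force: [0.3, 0.5, -0.3]
finger_gap: 0.502
gripper_force: 0.0
t: 63.35
tcp_pos: [0.5575, 0.071, 0.319]
tool_rot: [0.026, 1.0, -0.0, -0.0]
force: [-0.4, 0.5, -0.3]
finger_gap: 0.502
gripper_force: 0.0
[345. 210.] [0.6147 0.0999 0.071 ] jig 61.3 1.0 [np.float64(0.1086), np.float64(0.0274)]
[344. 166.] [0.5542 0.1018 0.071 ] jig 0.7 -0.4 [np.float64(0.109), np.float64(0.0254)]
[344. 119.] [0.4936 0.1036 0.071 ] jig -59.9 -1.8 [np.float64(0.1091), np.float64(0.0269)]
[ 34. 136.] [ 0.4938 -0.2962  0.071 ] jig -38.3 -401.1 [np.float64(0.0996), np.float64(0.231)]
```

```bash
python3 -m handwheel '[[-8,4,0,0,0,-10,0.5],[-8,4,0,0,0,-10,0.5],[-8,4,-20,0,0,-10,0.5],[-8,4,-20,0,0,-10,0.5],[-8,4,-20,0,0,-10,0.5],[-8,4,-20,0,0,-10,0.5],[-8,4,-20,0,0,-10,0.5],[-8,5,-20,0,0,-10,0.5],[0,0,0,0,0,-10,0.5],[0,0,0,0,0,0,0.5]]' 40
python3 -m handwheel '[[0,0,-50,0,0,0,0.5],[0,0,-50,0,0,0,0.5],[0,0,-30,0,0,0,0.5],[0,0,-16,0,0,0,0.5],[0,0,0,0,0,0,0.5],[0,0,0,0,0,0,0],[0,0,0,0,0,0,0],[0,0,0,0,0,0,0],[0,0,0,0,0,0,0],[0,0,0,0,0,0,0]]' 40
```

```text
t: 64.65
tcp_pos: [0.4936, 0.1036, 0.199]
tool_rot: [0.725, 0.689, -0.0, -0.0]
force: [0.6, -0.8, 1.4]
finger_gap: 0.499
gripper_force: 0.0
t: 65.9
tcp_pos: [0.4945, 0.1035, 0.0543]
tool_rot: [0.726, 0.688, 0.001, 0.001]
force: [-0.4, -0.2, 7.4]
finger_gap: 0.292
gripper_force: 40.2
```

```bash
python3 -m handwheel '[[0,0,40,0,0,0,0],[0,0,50,0,0,0,0],[0,-15,50,0,0,0,0],[-7,-55,0,0,0,0,0],[-8,-55,0,0,0,0,0],[-8,-55,0,0,0,0,0],[-8,-55,0,0,0,-2.6,0],[-8,-55,0,0,0,0,0],[-8,-55,0,0,0,0,0],[-8,-55,0,0,0,0,0]]' 40
python3 -m handwheel '[[-4,-51.5,0,0,0,0,0],[0,0,0,0,0,0,0],[0,0,-50,0,0,0,0],[0,0,-30,0,0,0,0],[0,0,0,0,0,0,0],[0,0,0,0,0,0,0],[0,0,0,0,0,0,0],[0,0,0,0,0,0,0],[0,0,0,0,0,0,0],[0,0,0,0,0,0,0]]' 40
python3 - <<'E'
from h import *
c=cal("wrist");im=manip.snapshot("wrist")
s=manip.sense();p=s['tcp_pos'];print(p,s['tool_rot'])
cv2.imwrite("pics/w11.png",cv2.resize(im,(800,500),interpolation=2)[:,:,::-1])
C=np.array([.5005,-.3545]);ex=np.array([.995,-.099]);ey=np.array([.099,.995])
print(proj("wrist",[[*(C+a*.125*ex+b*.075*ey),.028] for a,b in((-1,1),(1,1),(1,-1),(-1,-1))],c)*1.25)
E
```

```text
t: 67.15
tcp_pos: [0.4378, -0.298, 0.1932]
tool_rot: [0.741, 0.671, 0.0, -0.0]
force: [0.7, 0.1, -1.6]
finger_gap: 0.291
gripper_force: 39.8
t: 68.4
tcp_pos: [0.4346, -0.3481, 0.1134]
tool_rot: [0.741, 0.671, -0.0, 0.0]
force: [0.4, -0.2, -1.7]
finger_gap: 0.291
gripper_force: 39.7
[ 0.43453549 -0.34805303  0.11322289] [ 7.41042459e-01  6.71458161e-01 -1.62012850e-05  1.05389352e-04]
[[301.98846056 139.2770524 ]
 [727.28051488 139.36358237]
 [673.96861173 362.31044336]
 [318.49428403 362.41107668]]
```

View pics/w11.png

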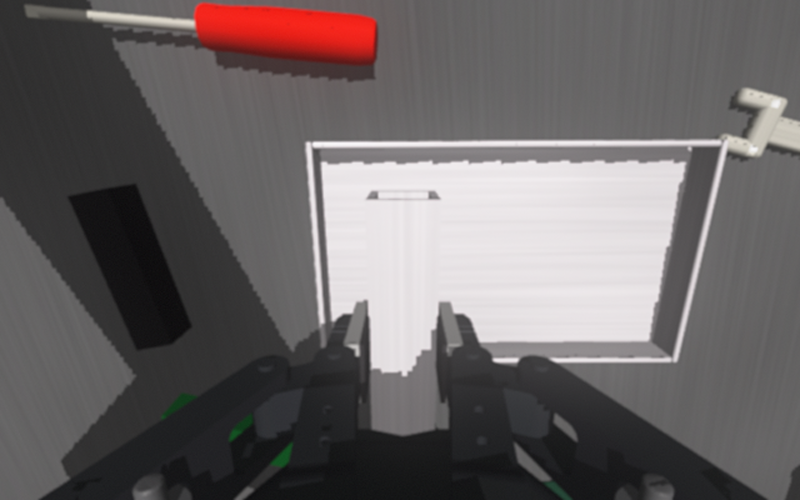

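The tray outline is at (307,143), (726,140) and (676,360), within about 2 mm of my model. Placing the first tube and fetching the next.

```bash
python3 -m handwheel '[[0,0,-40,0,0,0,0],[0,0,-35,0,0,0,0],[0,0,-15,0,0,0,0],[0,0,-9,0,0,0,0],[0,0,0,0,0,0,0],[0,0,0,0,0,0,0],[0,0,-1,0,0,0,0.45],[0,0,0,0,0,0,0.45],[0,0,0,0,0,0,0.45],[0,0,40,0,0,0,0.45]]' 40
python3 -m handwheel '[[0,0,60,0,0,0,0.5],[0,10,60,0,0,0,0.5],[15,55,30,0,0,0,0.5],[15,55,0,0,0,0,0.5],[15,55,0,0,0,2.6,0.5],[15,55,0,0,0,0,0.5],[15,55,0,0,0,0,0.5],[15,55,0,0,0,0,0.5],[15,55,0,0,0,0,0.5],[14.6,54.5,0,0,0,0,0.5]]' 40
python3 -m handwheel '[[0,0,0,0,0,0,0.5],[0,0,-20,0,0,0,0.5],[0,0,0,0,0,0,0.5],[0,0,0,0,0,0,0.5],[0,0,0,0,0,0,0.5],[0,0,0,0,0,0,0.5],[0,0,0,0,0,0,0.5],[0,0,0,0,0,0,0.5],[0,0,0,0,0,0,0.5],[0,0,0,0,0,0,0.5]]' 40
```

```text
t: 69.7
tcp_pos: [0.433, -0.3463, 0.0511]
tool_rot: [0.741, 0.671, 0.0, -0.003]
force: [0.5, 0.4, -0.1]
finger_gap: 0.45
gripper_force: 0.0
t: 70.95
tcp_pos: [0.5539, 0.1017, 0.2023]
tool_rot: [0.726, 0.688, 0.0, 0.0]
force: [0.3, -0.4, -0.1]
finger_gap: 0.501
gripper_force: 0.0
t: 72.2
tcp_pos: [0.5537, 0.0999, 0.1821]
tool_rot: [0.726, 0.688, -0.0, -0.0]
force: [0.4, -0.4, 0.8]
finger_gap: 0.504
gripper_force: 0.0
```

```bash
python3 -m handwheel '[[0,1.5,-50,0,0,0,0.5],[0,0,-50,0,0,0,0.5],[0,0,-20,0,0,0,0.5],[0,0,-8,0,0,0,0.5],[0,0,0,0,0,0,0.5],[0,0,0,0,0,0,0],[0,0,0,0,0,0,0],[0,0,0,0,0,0,0],[0,0,0,0,0,0,0],[0,0,0,0,0,0,0]]' 40
python3 -m handwheel '[[0,0,40,0,0,0,0],[0,0,50,0,0,0,0],[0,-15,50,0,0,0,0],[-6.5,-55,0,0,0,0,0],[-7,-55,0,0,0,0,0],[-7,-55,0,0,0,0,0],[-7,-55,0,0,0,-2.6,0],[-7,-55,0,0,0,0,0],[-7,-55,0,0,0,0,0],[-7,-55,0,0,0,0,0]]' 40
python3 -m handwheel '[[-4.7,-56,0,0,0,0,0],[0,0,0,0,0,0,0],[0,0,-50,0,0,0,0],[0,0,-30,0,0,0,0],[0,0,0,0,0,0,0],[0,0,0,0,0,0,0],[0,0,0,0,0,0,0],[0,0,0,0,0,0,0],[0,0,0,0,0,0,0],[0,0,0,0,0,0,0]]' 40
```

```text
t: 73.45
tcp_pos: [0.5547, 0.1014, 0.0554]
tool_rot: [0.726, 0.688, 0.001, 0.001]
force: [-0.1, 0.3, 6.8]
finger_gap: 0.293
gripper_force: 40.2
t: 74.7
tcp_pos: [0.5044, -0.3001, 0.194]
tool_rot: [0.741, 0.671, 0.0, -0.0]
force: [0.9, 0.6, -0.6]
finger_gap: 0.292
gripper_force: 40.8
t: 75.95
tcp_pos: [0.5005, -0.3547, 0.1145]
tool_rot: [0.741, 0.671, 0.0, 0.0]
force: [0.0, 0.2, -1.8]
finger_gap: 0.29
gripper_force: 40.7
```

```bash
python3 -m handwheel '[[0,0,-40,0,0,0,0],[0,0,-35,0,0,0,0],[0,0,-15,0,0,0,0],[0,0,-9,0,0,0,0],[0,0,0,0,0,0,0],[0,0,0,0,0,0,0],[0,0,-1,0,0,0,0.45],[0,0,0,0,0,0,0.45],[0,0,0,0,0,0,0.45],[0,0,40,0,0,0,0.45]]' 40
python3 -m handwheel '[[0,0,60,0,0,0,0.5],[0,10,60,0,0,0,0.5],[14,55,30,0,0,0,0.5],[14,55,0,0,0,0,0.5],[14,55,0,0,0,2.6,0.5],[14,55,0,0,0,0,0.5],[14,55,0,0,0,0,0.5],[14,55,0,0,0,0,0.5],[14,56,0,0,0,0,0.5],[14,57,0,0,0,0,0.5]]' 40
python3 -m handwheel '[[0,0,0,0,0,0,0.5],[0,0,-20,0,0,0,0.5],[0,0,0,0,0,0,0.5],[0,0,0,0,0,0,0.5],[0,0,0,0,0,0,0.5],[0,0,0,0,0,0,0.5],[0,0,0,0,0,0,0.5],[0,0,0,0,0,0,0.5],[0,0,0,0,0,0,0.5],[0,0,0,0,0,0,0.5]]' 40
```

```text
t: 77.2
tcp_pos: [0.4986, -0.3529, 0.0518]
tool_rot: [0.741, 0.671, -0.0, -0.004]
force: [0.8, -0.4, 0.1]
finger_gap: 0.449
gripper_force: 0.0
t: 78.45
tcp_pos: [0.6123, 0.0987, 0.2035]
tool_rot: [0.726, 0.688, 0.0, 0.0]
force: [0.7, -0.2, -0.0]
finger_gap: 0.503
gripper_force: 0.0
t: 79.7
tcp_pos: [0.6121, 0.097, 0.1834]
tool_rot: [0.726, 0.688, -0.0, -0.0]
force: [0.4, 0.8, 0.1]
finger_gap: 0.503
gripper_force: 0.0
```

```bash
python3 -m handwheel '[[1.5,2,-50,0,0,0,0.5],[0,0,-50,0,0,0,0.5],[0,0,-20,0,0,0,0.5],[0,0,-9,0,0,0,0.5],[0,0,0,0,0,0,0.5],[0,0,0,0,0,0,0],[0,0,0,0,0,0,0],[0,0,0,0,0,0,0],[0,0,0,0,0,0,0],[0,0,0,0,0,0,0]]' 40
python3 -m handwheel '[[0,0,40,0,0,0,0],[0,0,50,0,0,0,0],[0,-15,50,0,0,0,0],[-6.5,-55,0,0,0,0,0],[-6,-55,0,0,0,0,0],[-6,-55,0,0,0,0,0],[-6,-55,0,0,0,-2.6,0],[-6,-55,0,0,0,0,0],[-6,-55,0,0,0,0,0],[-6,-55,0,0,0,0,0]]' 40
python3 -m handwheel '[[-6,-60,0,0,0,0,0],[0,0,0,0,0,0,0],[0,0,-50,0,0,0,0],[0,0,-30,0,0,0,0],[0,0,0,0,0,0,0],[0,0,0,0,0,0,0],[0,0,0,0,0,0,0],[0,0,0,0,0,0,0],[0,0,0,0,0,0,0],[0,0,0,0,0,0,0]]' 40
```

```text
t: 80.95
tcp_pos: [0.6147, 0.0989, 0.0558]
tool_rot: [0.726, 0.688, 0.001, 0.001]
force: [-0.6, -0.5, 6.8]
finger_gap: 0.292
gripper_force: 40.4
t: 82.2
tcp_pos: [0.5703, -0.3025, 0.194]
tool_rot: [0.741, 0.671, 0.0, -0.001]
force: [-0.0, -1.0, -1.2]
finger_gap: 0.289
gripper_force: 40.9
t: 83.45
tcp_pos: [0.5651, -0.3612, 0.1147]
tool_rot: [0.741, 0.671, 0.0, 0.0]
force: [0.4, -0.0, -1.0]
finger_gap: 0.293
gripper_force: 40.8
```

Place it, retreat to one side, and check numerically from the top camera.

```bash
python3 -m handwheel '[[0,0,-40,0,0,0,0],[0,0,-35,0,0,0,0],[0,0,-15,0,0,0,0],[0,0,-9,0,0,0,0],[0,0,0,0,0,0,0],[0,0,0,0,0,0,0],[0,0,-1,0,0,0,0.45],[0,0,0,0,0,0,0.45],[0,0,0,0,0,0,0.45],[0,0,40,0,0,0,0.45]]' 40
python3 -m handwheel '[[0,0,60,0,0,0,0.5],[0,0,60,0,0,0,0.5],[0,30,50,0,0,0,0.5],[-10,50,30,0,0,0,0.5],[-10,50,0,0,0,0,0.5],[-10,40,0,0,0,0,0.5],[0,0,0,0,0,0,0.5],[0,0,0,0,0,0,0.5],[0,0,0,0,0,0,0.5],[0,0,0,0,0,0,0.5]]' 40
python3 - <<'E'
from h import *
C=np.array([.5005,-.3545]);ex=np.array([.995,-.099]);ey=np.array([.099,.995])
im=manip.snapshot("top");c=cal("top")
# rectify tray region at tube-top height, 1mm/px
X,Y=np.meshgrid(np.arange(-130,131),np.arange(-80,81))
P=np.c_[(C+X.reshape(-1,1)/1e3*ex+Y.reshape(-1,1)/1e3*ey),np.full(X.size,.03)]
q=proj("top",P,c).astype(np.float32)
g=cv2.cvtColor(im,cv2.COLOR_RGB2GRAY)
r=cv2.remap(g,q[:,0].reshape(X.shape),q[:,1].reshape(X.shape),1)
for y in (-60,-40,0,40,60): print(y,r[y+80,::7])
w=cal("wrist");print(manip.sense()['tcp_pos'],proj("wrist",[[*(C+a*.065*ex),.03] for a in(-1,0,1)],w))
# diff of top image vs start outside arm: jig frame + lever + bystanders
a=cv2.imread("pics/top0.png")[:,:,::-1]
for n,(x0,y0,x1,y1) in dict(mallet=(155,150,240,187),jogbox=(185,205,232,245),phone=(225,248,285,285),spanner=(402,118,432,172),driver=(380,235,400,305),jug=(335,98,385,145),bottle=(165,272,210,305),black=(325,252,365,285),black2=(415,288,458,304),green=(472,262,494,302)).items():
    print(n,np.abs(a[y0:y1,x0:x1].astype(int)-im[y0:y1,x0:x1]).mean().round(1),end="; ")
E
```

```text
t: 84.7
tcp_pos: [0.5629, -0.3592, 0.0515]
tool_rot: [0.741, 0.671, -0.0, -0.004]
force: [0.0, -0.1, -0.1]
finger_gap: 0.45
gripper_force: 0.0
t: 85.95
tcp_pos: [0.5353, -0.1922, 0.2541]
tool_rot: [0.741, 0.671, -0.0, 0.0]
force: [0.2, 0.4, -0.3]
finger_gap: 0.496
gripper_force: 0.0
-60 [ 83 227 254 253 253 253 253 241 220 172 155 157 154 155 153 153 156 152
 155 158 237 254 254 253 254 246 243 249 236 253 254 254 254 254 254 185
 223 179]
-40 [ 81 164 255 253 253 253 251 208 254 254 237 161 158 159 159 159 144 142
 165 160 157 166 247 254 254 246 216 254 253 253 253 253 253 253 254 217
 189 164]
0 [ 82 132 163 164 162 164 163 144 158 161 162 162 162 162 161 160 145 142
 163 160 166 245 255 253 254 242 219 254 253 254 252 235 183 135 130 131
 132 133]
40 [122 235 255 254 254 254 252 198 244 170 160 159 163 162 191 228 195 133
 138 139 140 135 134 133 133 132 129 116  97  80  79 118 187 183  87  90
 104 111]
60 [142 245 254 254 255 255 253 248 251 253 249 254 234 138 132 139 148 153
 155 150 132 112 110 122 125 152 232 249 251 249 253 253 217 113  62  76
  91 102]
[ 0.53525013 -0.19202584  0.25410804] [[262.90184134 290.00869485]
 [308.90918864 289.96125728]
 [354.91615312 289.91382011]]
mallet 17.3; jogbox 18.1; phone 47.1; spanner 28.0; driver 52.3; jug 9.5; bottle 10.9; black 29.7; black2 25.2; green 10.0;
```

```bash
python3 -c "
from station import manip
print(manip.sign_off())"
```

```text
the job is handed in; nothing more can be done
None
```

The job is handed in: all three tubes were clamped, the jog lever was held fully tilted for over two seconds and released, the frame is back, and the tubes lie side by side in the tray; that placing and the lever's return upright were not confirmed in a final viewed picture.

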